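Open the marking machine's guard and load the phone carriage

ROBOT

A 7-joint arm with a two-finger parallel gripper is mounted at the origin on the work surface. World frame = base frame: x ahead of the robot, y to its left, z up, the work surface at z = 0. Lengths are in mm, angles in rad, forces in N, time in s.
With the tool pointing down it reaches from about 400 to 900 mm from the base axis. Payload 5.5 kg.
Tool frame: the origin (TCP) lies on the centre line of the jaws, within the pads' length; the fingertips stand manip.finger_overhang ahead of it and the grasp point (between the pads) lies 6 mm ahead of it (manip.finger_overhang is the distance from the TCP to the fingertips, in mm); z points along the fingers, y is the line along which they close (so a half turn about z gives the same grasp; the last joint's range is limited). The gripper opens to 85 mm and grips with 20 to 120 N. Pads are 22 mm wide; open, the fingers measure 114 mm over their backs; the gripper's body (76 mm by 85 mm) begins 54 mm behind the grasp point. The pads swing forward as they close: fully open they stand 13 mm farther back than shut.
Start: joints at [0.263, 0.501, -0.427, 1.55, 0.221, 1.138, -0.21], TCP at [649.999, 0.036, 256.31] pointing down, gripper open.
Joint ranges: [-2.88, 2.88], [-0.31, 2.03], [-1.54, 1.56], [0.2, 2.42], [-1.41, 4.55], [0.19, 2.02], [-2.57, 2.57]. Speed limits (rad/s): [2.57, 2.57, 3.14, 3.14, 3.14, 3.14, 3.14].

INTERFACE

Orientations are given as a unit quaternion [w, x, y, z].
In Python, from cell import manip, cams, workorder gives the robot as it stands. The module is installed in compiled form; this text tells all that it offers.
- The arm moves only by the shell command python3 -m creep 'ROWS'. ROWS is a JSON object whose one key "moves" holds a list of rows, each a list of 7 numbers: the shift along the tool's x, y, z in mm, then the turn, a rotation vector about the tool's x, y, z in degrees, then the opening, from 0 (shut) to 1 (fully open). In form: {"moves": [[x, y, z, wx, wy, wz, grip], ...]}. A call has 1 to 12 rows; each row shifts and turns the commanded pose from where the row before left it, along the tool's axes as they then stand; what a row does not reach is not made up. A row lasts 1/10 s, in which the tool goes at most 50 mm and 8.59 degrees, less where a joint would pass 70% of its speed; a pose out of reach is approached as far as the arm can. A call is refused whole if a number of a shift passes 50 or a number of a turn 8.59, either way. A call with a gripper value outside its range is refused whole. The fingers move at their own pace and stop on an object; the grip force is fixed at half the most. Time passes only in rows, so rows that do not move let the fingers close. It gives the time, the measured TCP pose, the force, the opening and the grip force at its end, in the units of the state.
- manip.state(): the state, without advancing time (a new reading comes with each control period).
- cams.camera(name): name is "scene" or "side" or "wrist"; returns a dict with "pixels" (384x512x3 uint8, red, green, blue), "fx", "fy", "cx", "cy" (pixels), "eye" and "rotation" of the camera in the world; the wrist camera has in their place "hand_eye" (4x4, takes a point from camera to tool coordinates, whose origin is the TCP and whose axes are the flange's). Camera axes: x right, y down, z forward; pixel columns grow to the right and rows downward; lengths in mm; the calibration is good to about 2 mm. A picture is of the moment at which its call begins: read the wrist's pose just before it. There is no depth.
- workorder.sign_off(): hands the job in; it is judged then, once.
The state is a dict: "time": time; "joint_pos": joint angles; "joint_vel": joint speeds; "joint_efforts": joint torques, N m; "ee_pos": TCP position; "tcp_rot": TCP orientation; "wrist_force": force on the tool from outside, world axes, zero at the start; "moment": the same for the moment, N m; "opening": opening from 0.0 (shut) to 1.0 (fully open); "gripper_force": force on a finger pad.
Only numpy, scipy, OpenCV 4.12 (cv2) and the standard library are available. Lean on these libraries where they do the work, as an engineer would, in place of code of your own. Each camera call takes 0.05 s, during which the arm holds its last target. There are 200 camera calls.

TASK

Raise the laser marker's sliding guard by pushing up under its lip until you feel its tab meet the rubber stop inside the marked sleeve: press it firmly onto the stop but gently, without forcing the stop, and leave it up there. Then push the phone carriage in under the raised guard, fully home against its end stop, without the phone hitting the guard, and let go of everything. Leave the other things on the bench where they are.

Things in the scene. Friction and masses are not known exactly. Their poses are not given: they have to be found in the camera images.
- machine: Laser-marking machine fixed to the table: aluminium bed 400 x 470 x 15 mm (x -215 to +185), white 24 mm square posts at y = +205 and -205, 390 mm tall. Origin: at table level midway between the posts, in the guard's plane. x points away from the operator, through the guard into the machine; y to the operator's left; z up.
- guard: Clear sash in an aluminium frame between the posts, 376 wide, 160 high; slides up to 200 mm, straight up. Origin: middle of its lower edge (100 to 125 mm above the table at the start), axes as the machine's. Counterbalanced: it stays where left; raising it takes about 1 to 6 N.
- lip (a point): Lifting point, at y = -110 of the guard, right of the carriage: on the underside of the lip along the guard's lower edge (360 wide, 12 thick, front edge rounded 6 mm). This point is below the rounding's axis, 35 mm before the guard's plane; the lip ends 6 mm further out. No gap behind it: push up from below, e.g. closed fingers tilted 45 degrees forward, bearing under the front edge.
- tab_top (a point): Middle of the top of the guard's steel tab (18 x 20 mm, 50 mm tall), before the left post; rises with the guard, 100 mm above the guard's lower edge, and enters the sleeve from below.
- mark_sleeve: Height mark: white sleeve (37 wide, 62 tall, open below) on the left post over the tab. Origin: at its thin black line, on the tab's path, 22 mm above its lower end. A hidden rubber stop inside meets the tab within 10 mm above or below the line: only felt. It yields 1 mm per 2.5 N. Pressed home takes 4 N or more beyond the lifting force; over 16 N damages it. The guard then stays up.
- carriage: Loose 0.8 kg jig: steel plate 150 x 100 x 12 mm on the bed between two low rails along the machine's x (3 mm play each side); a phone 147 x 71 x 9 mm stands upright across it at x = +55, top 123 mm above its underside, too tall for the lowered guard. Origin: middle of the underside, x into the machine. Sliding takes 3 to 9 N. It starts 83 to 98 mm short of its end stop.
- carriage_post (a point): Middle of the top of the carriage's black push post, at x = -63 of the carriage: 18 (x) by 24 (y) mm, 50 mm tall above the plate, top 77 mm above the table.
- carriage_home (a point): Fixed point of the machine where the carriage's origin lies when its plate is home against the steel end stop between the rails: x = -22, y = +85, z = 15 mm of the machine.
- parts_tray: small grey two-compartment tray, 80 x 60 x 18 mm, on the machine's bed behind the guard, to the right; leave it where it is. Origin: centre of its underside.
- spare_phone: black phone lying flat, 147 x 71 x 9 mm, on the bed right of the carriage, in front of the guard; leave it where it is. Origin: centre of its underside.
- tape_roll: grey ring, 64 mm across, 19 mm high, on the table in front of the machine; leave it where it is. Origin: centre of its underside.
- spray_bottle: white bottle, 52 mm across, 140 mm high, on the table left of the machine; leave it where it is. Origin: centre of its underside.
- driver: screwdriver lying on the table right of the machine, 160 mm long; leave it where it is. Origin: under the middle of the tool.
- mouse: round-backed black mouse, 64 mm across, 34 mm high, on the table left of the machine; leave it where it is. Origin: centre of its underside.
- pot: white ceramic cup, 68 mm across, 85 mm high, on the table right of the machine; leave it where it is. Origin: centre of its underside.
Not all that is in view belongs to the job. What is shaped like the carriage but orange or turquoise is not meant.

How it is judged:
By the outcome, as a careful person would: the job done as asked, in the order asked, and still so for the second after the job is handed in, with the robot touching nothing.
It also fails if it takes over 72 s, if anything falls off the work surface, if the arm or the gripper's body presses on something with over 40 N, if the wrist force passes 120 N, or if a joint passes its speed limit or range.

## Working session

There is one attempt and no reset: what is moved stays moved. The work goes in short steps, Python scripts to look and compute and a shell command to move; the robot and the scene stay as the last step left them, time stands still between calls to the robot, and variables do not carry over. Pictures are saved under pics/ and viewed, at most 10 in all, crops included, and the job is handed in when it is done.

```bash
mkdir -p pics
python3 - <<'E'
from cell import manip,cams
import cv2,json,numpy as np
s=manip.state();print(s, getattr(manip,'finger_overhang',None))
for n in("scene","side"):
    c=cams.camera(n);cv2.imwrite(f"pics/{n}0.png",c["pixels"][:,:,::-1])
    print(n,{k:np.round(v,4).tolist() for k,v in c.items() if k!="pixels"})
E
```

```text
{'time': 0.0, 'joint_pos': array([ 0.26318666,  0.50186485, -0.42674917,  1.55146217,  0.22081001,
        1.13828952, -0.21028565]), 'joint_vel': array([-6.33594777e-06,  5.26004776e-04,  6.19360012e-04,  3.51364268e-04,
       -1.43123437e-03,  1.43454397e-03, -2.39412838e-03]), 'joint_efforts': array([ 1.57038257e-04, -5.69523740e+01, -5.81651285e+00, -2.80938792e+01,
        1.07328620e-02,  1.20940185e-02,  1.30241034e-05]), 'ee_pos': array([ 6.49350709e+02, -6.47078803e-02,  2.55239859e+02]), 'tcp_rot': array([-7.11159587e-04,  7.07087942e-01,  7.07124934e-01, -6.80806821e-04]), 'wrist_force': array([ 0.99202499, -0.19164596, -0.34185999]), 'moment': array([ 0.00514172, -0.03011996,  0.01825806]), 'gripper_force': 0.0, 'opening': 1.002825152653596} 25.0
scene {'fx': 382.0825, 'fy': 382.0825, 'cx': 252.4789, 'cy': 186.0685, 'eye': [1229.9544, 778.6291, 989.4487], 'rotation': [-0.1746, 0.3536, 0.8271, -0.4005]}
side {'fx': 379.4397, 'fy': 379.4397, 'cx': 258.5079, 'cy': 188.7355, 'eye': [346.6976, -717.4095, 1097.7286], 'rotation': [-0.3788, 0.9187, -0.0997, 0.0501]}
```

View pics/scene0.png

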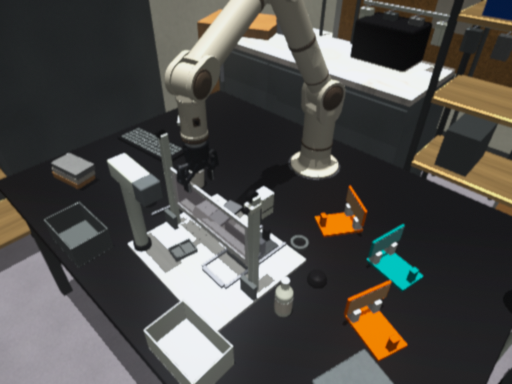

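View pics/side0.png

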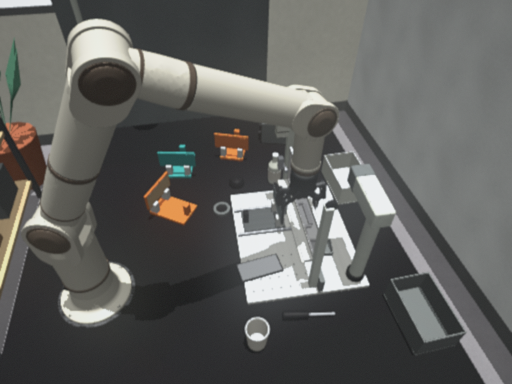

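The scene view shows the machine from behind: posts near (168,175) and (253,255), bottle (283,297), tape roll (300,242). The side view shows the bed spanning (232-365, 185-300), with the carriage near (262,218), spare phone (260,267) and a post near (320,245). I'll enlarge the machine and add the wrist view.

Run:
```python
from cell import manip,cams
import cv2,numpy as np
a=cv2.imread("pics/side0.png")[160:310,215:385];b=cv2.imread("pics/scene0.png")[125:325,120:320]
f=lambda i,k:cv2.resize(i,None,fx=k,fy=k,interpolation=cv2.INTER_CUBIC)
A=f(a,4.7);cv2.imwrite("pics/sidec.png",A[:600,:800])
cv2.imwrite("pics/scenec.png",f(b,3))
print(manip.state()["ee_pos"])
c=cams.camera("wrist");cv2.imwrite("pics/wrist0.png",c["pixels"][:,:,::-1]);print({k:np.round(v,4).tolist() for k,v in c.items() if k!="pixels"})
```

```text
[ 6.49424805e+02 -3.22161662e-02  2.55368357e+02]
{'fx': 305.075, 'fy': 305.075, 'cx': 254.6269, 'cy': 186.9264, 'hand_eye': [[-0.0004, -0.9484, -0.317, 81.6673], [1.0, -0.0003, -0.0004, -1.4142], [0.0003, -0.317, 0.9484, -118.9969], [0.0, 0.0, 0.0, 1.0]]}
```

View pics/sidec.png

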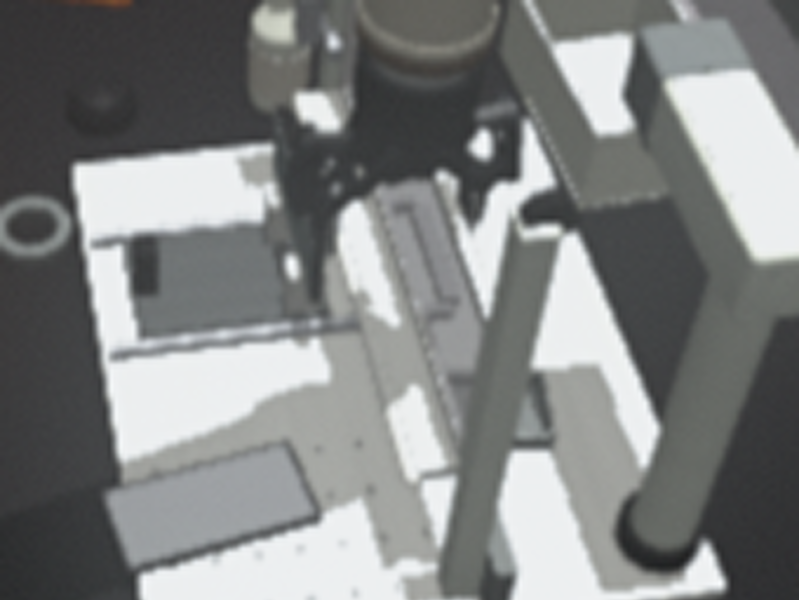

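View pics/scenec.png

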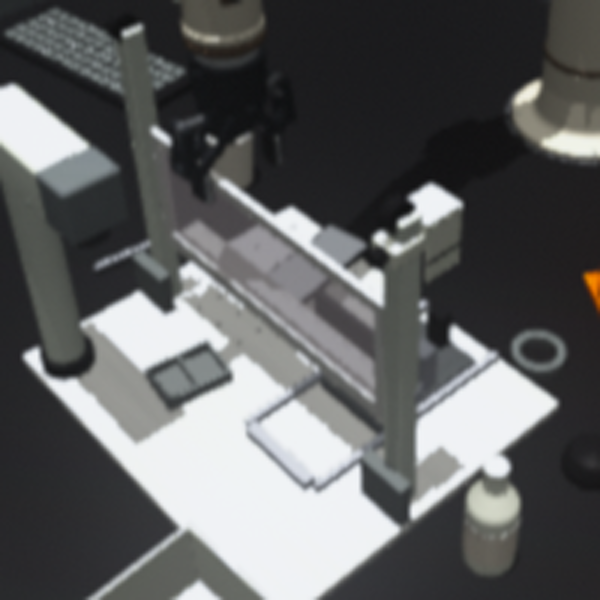

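View pics/wrist0.png

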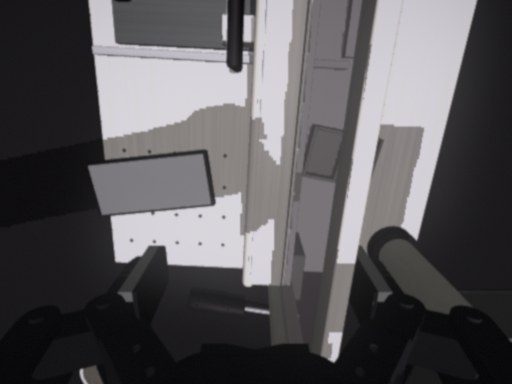

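The crops show:
- **Side:** bed corner front-left at px (231,195) and back-right at (369,284.5), and the carriage's black post top near (246,212).
- **Scene:** the same corners at (306,259) and (128,243), and the sleeve with its black line near (267,212).
- **Wrist:** front-right bed corner at (115,262), and the lip's front edge at column ~249, ending at (245,285).

Next is the machine pose.

```bash
cat > h.py <<'E'
import numpy as np,cv2
from scipy.spatial.transform import Rotation as R
K={"scene":(382.0825,252.4789,186.0685,[1229.9544,778.6291,989.4487],[-0.1746,0.3536,0.8271,-0.4005]),
"side":(379.4397,258.5079,188.7355,[346.6976,-717.4095,1097.7286],[-0.3788,0.9187,-0.0997,0.0501])}
def q(w): return R.from_quat([w[1],w[2],w[3],w[0]])
HE=np.array([[-0.0004,-0.9484,-0.317,81.6673],[1,-0.0003,-0.0004,-1.4142],[0.0003,-0.317,0.9484,-118.9969],[0,0,0,1]])
def cam(n,p=None,w=None):
    if n=="wrist":
        r=q(w);return 305.075,254.6269,186.9264,np.array(p)+r.apply(HE[:3,3]),r.as_matrix()@HE[:3,:3]
    f,cx,cy,e,o=K[n];return f,cx,cy,np.array(e),q(o).as_matrix()
def ray(c,px):
    f,cx,cy,e,M=c;d=M@np.array([(px[0]-cx)/f,(px[1]-cy)/f,1]);return e,d/np.linalg.norm(d)
def onz(c,px,z):
    e,d=ray(c,px);return e+d*(z-e[2])/d[2]
def proj(c,P):
    f,cx,cy,e,M=c;v=M.T@(np.array(P)-e);return np.array([cx+f*v[0]/v[2],cy+f*v[1]/v[2]])
def tri(a,b):
    A=[];y=[]
    for e,d in(a,b):
        N=np.eye(3)-np.outer(d,d);A.append(N);y.append(N@e)
    return np.linalg.lstsq(np.vstack(A),np.hstack(y),rcond=None)[0]
E
python3 - <<'E'
from h import *
np.set_printoptions(suppress=True,precision=1)
sc,si=cam("scene"),cam("side")
wr=cam("wrist",[649.42,-.03,255.37],[-7.1e-4,.707088,.707125,-6.8e-4])
def ref(n,p):
    g=cv2.imread(f"pics/{n}0.png",0);c=np.array([[p]],np.float32)
    return cv2.cornerSubPix(g,c,(3,3),(-1,-1),(3,30,.01))[0,0]
P={("side","FL"):(231,194.7),("side","BR"):(369.3,284.5),("scene","FL"):(305.7,259.3),("scene","BR"):(128.3,243.3),("wrist","FR"):(115,262)}
C={"side":si,"scene":sc,"wrist":wr};U={}
for (n,k),p in P.items():
    r=ref(n,p);U[n,k]=r;print(n,k,r,onz(C[n],r,15))
for k in("FL","BR"):print(k,"tri",tri(ray(si,U["side",k]),ray(sc,U["scene",k])))
FL=(onz(si,U["side","FL"],15)+onz(sc,U["scene","FL"],15))/2;BR=(onz(si,U["side","BR"],15)+onz(sc,U["scene","BR"],15))/2
FR=onz(wr,U["wrist","FR"],15)
L=np.array([[-215,235],[185,-235],[-215,-235]]);W=np.array([FL[:2],BR[:2],FR[:2]])
for idx in([0,1],[0,1,2]):
    l,w=L[idx],W[idx];lc,wc=l-l.mean(0),w-w.mean(0)
    th=np.arctan2((lc[:,0]*wc[:,1]-lc[:,1]*wc[:,0]).sum(),(lc*wc).sum())
    r=np.array([[np.cos(th),-np.sin(th)],[np.sin(th),np.cos(th)]]);t=w.mean(0)-r@l.mean(0)
    print("yaw",np.degrees(th),"t",t,"res",w-(l@r.T+t),"len",np.hypot(*(FL-BR)[:2]))
m=lambda x,y,z:np.append(r@[x,y]+t,z)
print("lip",m(-35,-110,0),"lip front",m(-41,-110,0),"home post",m(-85,85,77))
pp=onz(si,(246.3,212.3),77);print("post",pp,"machine",r.T@(pp[:2]-t))
e,d=ray(sc,(266.7,212)); 
for x in(-40,-30,-20):
    n=np.append(r[:,0],0);s=(m(x,0,0)-e)@n/(d@n);Q=e+s*d;print("sleeve if x",x,Q,r.T@(Q[:2]-t))
for zg in(100,112,125):print(zg,"lip end px",proj(wr,m(-41,-180,zg+6)),proj(si,m(-41,-180,zg+6)),"lip at-110",proj(wr,m(-41,-110,zg+6)),proj(si,m(-41,-110,zg+6)))
for y in (180,-180):
  for z in (100,125): print(y,z,proj(sc,m(12,y,z)))
E
```

```text
side FL [230.2 194.5] [486.2 323.5  15. ]
side BR [369.3 284.6] [ 857.2 -169.3   15. ]
scene FL [305.8 258.9] [488.9 326.5  15. ]
scene BR [126.8 243. ] [ 861.  -164.2   15. ]
wrist FR [114.7 261.3] [ 457.9 -144.7   15. ]
FL tri [486.8 325.5  12.6]
BR tri [ 859.3 -167.6   11.3]
yaw -3.3277421816875727 t [688.3  78.2] res [[ 0.3 -0.3]
 [-0.3  0.3]] len 616.2980728919431
yaw -3.369800014345398 t [687.7  77.9] res [[ 0.7 -0.1]
 [ 0.6  0.8]
 [-1.3 -0.7]] len 616.2980728919431
lip [646.3 -29.9   0. ] lip front [640.3 -29.5   0. ] home post [607.8 167.7  77. ]
post [519.3 164.6  77. ] machine [-173.2   76.7]
sleeve if x -40 [660.3 293.9 315.5] [-40. 214.]
sleeve if x -30 [670.9 302.8 328. ] [-30.  223.6]
sleeve if x -20 [681.4 311.8 340.5] [-20.  233.2]
100 lip end px [243.5 271.6] [300.2 263. ] lip at-110 [246.9 208.4] [295.  244.8]
112 lip end px [243.  278.7] [300.6 260.7] lip at-110 [246.6 213.4] [295.3 242.6]
125 lip end px [242.5 287. ] [301.  258.3] lip at-110 [246.2 219.3] [295.7 240.1]
180 100 [244.  268.6]
180 125 [243.9 263. ]
-180 100 [174.9 209. ]
-180 125 [174.  203.6]
```

The measurements agree: bed corner residuals are about 1 mm, yaw is -3.4° and the diagonal is 616 mm against 617. The lip front is at world (640,-29.5), guard edge z ≈ 120, carriage post at x ≈ 519 and sleeve line z ≈ 325. The open fingers straddle the guard's top, so I go straight up first, then back, and close.

```bash
python3 -m creep '{"moves":[[0,0,-30,0,0,0,1],[0,0,-30,0,0,0,1],[0,0,-30,0,0,0,1],[0,0,-30,0,0,0,1],[0,-30,0,0,0,0,0],[0,-40,0,0,0,0,0],[0,-40,0,0,0,0,0],[0,-40,0,0,0,0,0],[0,0,0,0,0,-8,0],[0,0,0,0,0,-8,0],[0,0,0,0,0,-8,0],[0,0,0,0,0,-8,0]]}'; python3 -m creep '{"moves":[[0,0,0,0,0,-8,0],[0,0,0,0,0,-8,0],[0,0,0,0,0,-8,0],[0,0,0,0,0,-8,0],[0,0,0,0,0,-8,0],[0,0,0,0,0,-8,0],[0,0,0,0,0,-6.5,0],[0,0,0,0,-8,0,0],[0,0,0,0,-8,0,0],[0,0,0,0,-8,0,0],[0,0,0,0,-8,0,0],[0,0,0,0,-8,0,0]]}'
```

```text
time: 1.35
ee_pos: [499.6, -0.1, 376.2]
tcp_rot: [-0.0, 0.482, 0.876, -0.0]
wrist_force: [-0.2, -0.0, -0.1]
opening: 0.002
gripper_force: 0.0
time: 2.55
ee_pos: [499.7, -0.4, 377.2]
tcp_rot: [0.345, 0.029, 0.938, -0.011]
wrist_force: [0.3, 0.3, 0.5]
opening: -0.001
gripper_force: 0.0
```

```bash
python3 -m creep '{"moves":[[0,0,0,0,-5,0,0],[17.7,-2.9,32.1,0,0,0,0],[17.7,-2.9,32.1,0,0,0,0],[17.7,-2.9,32.1,0,0,0,0],[17.7,-2.9,32.1,0,0,0,0],[17.7,-2.9,32.1,0,0,0,0],[17.7,-2.9,32.1,0,0,0,0],[17.7,-2.9,32.1,0,0,0,0],[17.7,-2.9,32.1,0,0,0,0],[0,0,0,0,0,0,0],[0,0,0,0,0,0,0]]}'
python3 - <<'E'
from cell import manip,cams
from h import *
s=manip.state();print(s["ee_pos"],s["joint_pos"],s["wrist_force"],q(s["tcp_rot"]).as_matrix().round(3))
c=cams.camera("wrist")["pixels"][:,:,::-1];d=cams.camera("side")["pixels"][:,:,::-1]
cv2.imwrite("pics/w1.png",np.hstack([cv2.resize(c,(400,300)),cv2.resize(d[150:300,210:410],(400,300))]))
E
```

```text
time: 3.65
ee_pos: [534.5, -28.6, 278.5]
tcp_rot: [0.362, 0.048, 0.931, -0.013]
wrist_force: [-0.6, -0.1, -0.0]
opening: -0.0
gripper_force: 0.0
[534.47459814 -28.61351032 278.48110681] [-0.84664259 -0.12018913  0.7574078   2.4170025   1.2044503   0.19615876
  0.28012216] [-0.6463761  -0.1160114  -0.00661128] [[-0.734  0.099  0.672]
 [ 0.079  0.995 -0.06 ]
 [-0.675  0.01  -0.738]]
```

View pics/w1.png

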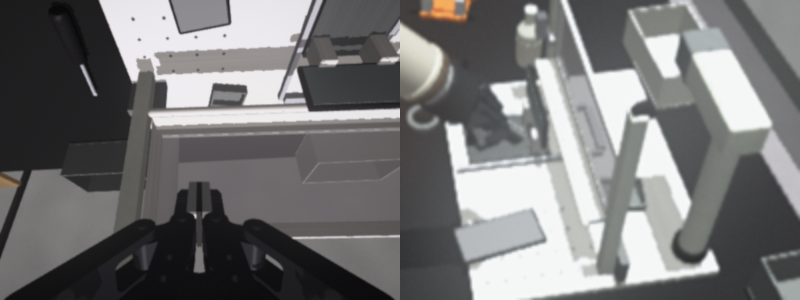

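Joints 4 and 6 are at their limits (2.417 and 0.196) because the pose is too close to the base for this tilt. The picture shows the gripper clear of the guard, with the lip ahead at its front edge. I move forward to relieve joint 4.

```bash
cat > st.py <<'E'
from cell import manip
from h import *
np.set_printoptions(suppress=True,precision=3)
s=manip.state();M=q(s["tcp_rot"]).as_matrix();z=M[:,2]
print("p",s["ee_pos"],"j",s["joint_pos"],"F",s["wrist_force"],"tilt",np.degrees(np.arctan2(z[0],-z[2])),"zyaw",np.degrees(np.arctan2(z[1],z[0])),"\n",M)
E
python3 -m creep '{"moves":[[-15,2,13,0,0,0,0],[-15,2,13,0,0,0,0],[-15,2,13,0,0,0,0],[0,0,0,0,0,0,0]]}' | head -2;python3 st.py
```

```text
time: 4.15
ee_pos: [569.8, -30.4, 280.5]
p [569.798 -30.424 280.462] j [-1.39  -0.108  1.323  2.354  1.217  0.193  0.294] F [-0.437  0.907  0.302] tilt 42.40616121043686 zyaw -4.9509434776775745 
 [[-0.732  0.103  0.673]
 [ 0.086  0.995 -0.058]
 [-0.676  0.015 -0.737]]
```

```bash
python3 -m creep '{"moves":[[-5,0,-5,0,8.5,0,0],[-5,0,-5,0,8.5,0,0],[-5,0,-5,0,8.5,0,0],[0,0,0,0,8.5,0,0],[0,0,0,0,8.4,0,0],[0,0,0,0,0,0,0]]}' | head -2;python3 st.py;python3 -m creep '{"moves":[[0,0,0,8,0,0,0],[0,0,0,8,0,0,0],[0,0,0,8,0,0,0],[0,0,0,0,0,0,0]]}' | head -2;python3 st.py
```

```text
time: 4.75
ee_pos: [525.8, -38.3, 332.1]
p [525.826 -38.255 332.145] j [-1.73  -0.306  1.552  1.953  0.418  1.038  1.106] F [ 1.212 -0.396  0.676] tilt 10.958184898262175 zyaw -7.031659532224197 
 [[-0.973  0.128  0.19 ]
 [ 0.126  0.992 -0.023]
 [-0.191  0.001 -0.981]]
time: 5.15
ee_pos: [494.0, -40.0, 344.1]
p [494.018 -39.986 344.126] j [-2.008 -0.305  1.552  1.994  0.793  1.321  0.676] F [0.025 0.833 0.288] tilt 9.509772995310135 zyaw -70.23373574637114 
 [[-0.971  0.187  0.15 ]
 [ 0.109  0.902 -0.418]
 [-0.213 -0.389 -0.896]]
```

The elbow has swung out (j1 -2.0, j3 at its limit). I fit the kinematics from the recorded states so I can plan moves that keep a sound posture.

```bash
cat > kin.py <<'E'
from h import *
from scipy.optimize import least_squares
D=[([0.26318666,0.50186485,-0.42674917,1.55146217,0.22081001,1.13828952,-0.21028565],[649.35,-.065,255.24],[-7.1e-4,.707088,.707125,-6.8e-4]),
([-0.84664259,-0.12018913,0.7574078,2.4170025,1.2044503,0.19615876,0.28012216],[534.474,-28.613,278.48],None,[[-0.734,0.099,0.672],[0.079,0.995,-0.06],[-0.675,0.01,-0.738]]),
([-1.39,-0.108,1.323,2.354,1.217,0.193,0.294],[569.798,-30.424,280.462],None,[[-0.732,0.103,0.673],[0.086,0.995,-0.058],[-0.676,0.015,-0.737]]),
([-1.73,-0.306,1.552,1.953,0.418,1.038,1.106],[525.826,-38.255,332.145],None,[[-0.973,0.128,0.19],[0.126,0.992,-0.023],[-0.191,0.001,-0.981]]),
([-2.008,-0.305,1.552,1.994,0.793,1.321,0.676],[494.018,-39.986,344.126],None,[[-0.971,0.187,0.15],[0.109,0.902,-0.418],[-0.213,-0.389,-0.896]])]
def frames(j,L,s):
    # L: d1,a1,d3,a3,d5,a5,d7,a7,c ; offsets in local frames
    T=R.identity();p=np.zeros(3);ax=[];
    off=[(L[1],L[0]),None,(L[3],L[2]),(L[9],0),(L[5],L[4]),(L[7],0),(0,L[6])]
    for i in range(7):
        a=np.array([0,0,1.]) if i%2==0 else np.array([0,s[i],0.])
        ax.append((T.apply(a),p.copy()))
        T=T*R.from_rotvec(a*j[i])
        if off[i] is not None:p=p+T.apply([off[i][0],0,off[i][1]])
    T=T*R.from_euler('z',L[8]);return p,T,ax
def rotm(d): return q(d[2]) if d[2] is not None else R.from_matrix(d[3])
E
python3 - <<'E'
from kin import *
import itertools
np.set_printoptions(suppress=True,precision=2)
for s2,s4,s6 in itertools.product((1,-1),repeat=3):
    s=[1,s2,1,s4,1,s6,1]
    def f(L):
        o=[]
        for d in D:
            p,T,_=frames(d[0],L,s);o+=list(p-d[1])+list(300*(T.inv()*rotm(d)).as_rotvec())
        return np.array(o)
    best=min((least_squares(f,[300,0,300,0,300,0,250,0,c,0]) for c in(0,1.57,3.14,-1.57)),key=lambda b:b.cost)
    print(s2,s4,s6,best.cost,best.x)
E
```

```text
1 1 1 345158.79849601525 [342.97  31.18 364.78  11.99 431.41  42.52 254.79 -41.17  -0.77 -88.84]
1 1 -1 801694.2208971179 [ 301.24   33.21  389.53   67.48  736.98  271.02  -51.37 -232.61    4.3
  -60.12]
1 -1 1 1046650.1207762543 [ 177.81    2.65   66.47  799.04  102.45  146.54   28.51 -147.42   -2.13
  164.33]
1 -1 -1 537085.9535911956 [107.46  23.85 288.67 694.97 297.11  74.01 -77.79 -73.62  -0.68 -12.55]
-1 1 1 489924.41614851623 [ 732.75  -14.99 -697.15  879.48 -428.97 -114.57   35.79   69.96   -0.91
   -0.12]
-1 1 -1 650208.896984648 [ 693.42  -35.34 -560.49  982.7  -495.11   77.54  120.12 -106.84   -2.
  138.74]
-1 -1 1 1269982.633747663 [   94.9     63.69  -274.31  -203.86 -1129.71   294.93   240.07  -253.32
     4.04  -211.28]
-1 -1 -1 494146.797720823 [ 104.41   63.62 -210.77 -245.53 -509.29  262.41 -269.88 -230.9    -0.65
 -292.27]
```

Run:
```python
from kin import *
import itertools
np.set_printoptions(suppress=True,precision=2)
res=[]
for s in itertools.product((1,-1),repeat=7):
    if s[0]<0: continue
    for o4,o5,o6 in itertools.product((0,np.pi/2,np.pi,-np.pi/2),repeat=3):
        A=[]
        for d in D:
            j=np.array(d[0])+[0,0,0,o4,o5,o6,0]
            T=R.identity()
            for i in range(7):T=T*R.from_rotvec(np.array([0,0,1.] if i%2==0 else [0,1.,0])*s[i]*j[i])
            A.append(T.inv()*rotm(d))
        m=A[0];res.append((max((m.inv()*a).magnitude() for a in A),s,o4,o5,o6,m.as_euler('zyz')))
res.sort(key=lambda t:t[0])
for r in res[:6]:print(r)
```

```text
(0.8264890155849205, (1, -1, 1, -1, -1, 1, -1), 1.5707963267948966, 1.5707963267948966, -1.5707963267948966, array([2.53, 0.71, 0.57]))
(0.8264890155849205, (1, -1, 1, -1, -1, -1, -1), 1.5707963267948966, -1.5707963267948966, -1.5707963267948966, array([ 2.53,  0.71, -2.57]))
(0.8264890155849206, (1, -1, 1, -1, 1, 1, 1), -1.5707963267948966, 1.5707963267948966, -1.5707963267948966, array([-0.61,  2.43,  2.57]))
(0.8264890155849208, (1, -1, 1, -1, 1, -1, 1), -1.5707963267948966, -1.5707963267948966, -1.5707963267948966, array([-0.61,  2.43, -0.57]))
(0.8264890155849208, (1, -1, 1, -1, -1, 1, 1), 1.5707963267948966, 1.5707963267948966, 1.5707963267948966, array([-0.61,  2.43,  2.57]))
(0.8264890155849209, (1, -1, 1, -1, 1, 1, -1), -1.5707963267948966, 1.5707963267948966, 1.5707963267948966, array([2.53, 0.71, 0.57]))
```

```bash
timeout 500 python3 - <<'E'
from kin import *
import itertools
np.set_printoptions(suppress=True,precision=3)
Q=np.array([d[0] for d in D]);Rt=R.concatenate([rotm(d) for d in D]);rng=np.random.default_rng(0)
Z,Y=np.array([0,0,1.]),np.array([0,1.,0])
res=[]
for s in itertools.product((1,-1),repeat=6):
    s=(1,)+s
    def f(o):
        T=R.identity(5)
        for i in range(7):
            T=T*R.from_rotvec((s[i]*Q[:,i]+o[i])[:,None]*(Z if i%2==0 else Y))
        return (T*R.from_rotvec(o[7:10])).inv().__mul__(Rt).as_rotvec().ravel()
    for k in range(6):
        b=least_squares(f,np.r_[0,rng.integers(-1,3,6)*np.pi/2,rng.normal(0,1.5,3)]+rng.normal(0,.1,10),max_nfev=60)
        res.append((b.cost,s,b.x))
res.sort(key=lambda t:t[0])
for r in res[:8]:print(r[0],r[1],np.round(r[2],2))
E
```

```text
0.01880395834458467 (1, -1, -1, 1, 1, 1, 1) [ 0.97 -3.23 -6.11  0.9  -0.69 -0.35 -1.34 -0.58 -3.9   0.25]
0.01880395834460751 (1, -1, -1, 1, -1, -1, -1) [ 0.97  3.05  6.45  4.04 -2.46  0.35  3.95 -1.51  3.48 -3.47]
0.018803958344695258 (1, 1, -1, 1, -1, 1, 1) [ 4.11  3.23  3.31  4.04  0.69 -3.49 -2.66  1.85 -3.28 -0.81]
0.018803958344746644 (1, 1, -1, -1, 1, 1, 1) [-2.17  3.23  0.17 -0.9   2.46 -0.35  2.61  2.85 -1.74 -1.24]
0.018803958344868428 (1, 1, -1, -1, -1, -1, -1) [-2.17  3.23  0.17 -4.04  0.69  0.35 -3.17  0.68 -0.62  1.56]
0.018803958344878052 (1, 1, 1, 1, 1, 1, -1) [ 4.11  0.09 -3.31 -2.24  5.6  -3.49  1.13  0.2  -0.81  0.47]
0.01880395834494587 (1, -1, -1, 1, -1, -1, -1) [ 0.97 -3.23  0.17 -2.24 -2.46  0.35 -0.91 -0.25 -0.8  -0.56]
0.018803958344981227 (1, 1, 1, -1, 1, 1, 1) [-2.17  0.09 -0.17 -4.04  2.46 -0.35  2.2  -2.5   0.9   1.09]
```

The model class doesn't fit the data, so I continue empirically: back to vertical and forward, watching the joints.

```bash
python3 -m creep '{"moves":[[0,0,0,-8,0,0,0],[0,0,0,-8,0,0,0],[0,0,0,-8,0,0,0],[0,0,0,0,6,0,0],[0,0,0,0,5,0,0],[-10,0,0,0,0,0,0],[-20,0,0,0,0,0,0],[-20,0,0,0,0,0,0],[-20,0,0,0,0,0,0],[0,0,0,0,0,0,0]]}' | head -2;python3 st.py
```

```text
time: 6.15
ee_pos: [507.1, -46.8, 369.8]
p [507.081 -46.813 369.799] j [-1.753 -0.306  1.563  1.849  0.376  1.245  1.155] F [1.231 0.408 0.811] tilt 4.344439596294288 zyaw -25.420127278806245 
 [[-0.989  0.124  0.076]
 [ 0.121  0.992 -0.036]
 [-0.08  -0.026 -0.996]]
```

```bash
python3 -m creep '{"moves":[[10,-40,0,0,0,0,0],[10,-40,0,0,0,0,0],[10,-40,0,0,0,0,0],[10,-40,0,0,0,0,0],[10,-40,0,0,0,0,0],[10,-40,0,0,0,0,0],[0,0,0,0,0,0,0]]}' | head -2;python3 st.py;python3 -m creep '{"moves":[[10,-40,0,0,0,0,0],[10,-40,0,0,0,0,0],[10,-40,0,0,0,0,0],[10,-40,0,0,0,0,0],[10,-40,0,0,0,0,0],[10,-40,0,0,0,0,0],[0,0,0,0,0,0,0]]}' | head -2;python3 st.py
```

```text
time: 6.85
ee_pos: [413.9, -283.9, 370.6]
p [ 413.877 -283.908  370.586] j [-1.166 -0.307  1.507  1.865  0.338  1.231  1.685] F [-0.679  0.017 -0.89 ] tilt 4.1248749129959 zyaw -28.083612366997478 
 [[-0.988  0.134  0.072]
 [ 0.132  0.991 -0.038]
 [-0.076 -0.028 -0.997]]
time: 7.55
ee_pos: [283.3, -455.8, 398.6]
p [ 283.314 -455.765  398.618] j [-0.793 -0.307  1.564  1.788  0.309  1.224  2.148] F [0.663 0.397 0.514] tilt 6.3641094824330136 zyaw -38.865396854581775 
 [[-0.985  0.133  0.11 ]
 [ 0.123  0.988 -0.089]
 [-0.121 -0.074 -0.99 ]]
```

Joint 1 turns opposite to what I assumed (sign −), which is why the fit failed. I refit.

```bash
cat > data2.py <<'E'
from kin import *
D+=[([-1.753,-0.306,1.563,1.849,0.376,1.245,1.155],[507.081,-46.813,369.799],None,[[-0.989,0.124,0.076],[0.121,0.992,-0.036],[-0.08,-0.026,-0.996]]),
([-1.166,-0.307,1.507,1.865,0.338,1.231,1.685],[413.877,-283.908,370.586],None,[[-0.988,0.134,0.072],[0.132,0.991,-0.038],[-0.076,-0.028,-0.997]]),
([-0.793,-0.307,1.564,1.788,0.309,1.224,2.148],[283.314,-455.765,398.618],None,[[-0.985,0.133,0.11],[0.123,0.988,-0.089],[-0.121,-0.074,-0.99]])]
E
python3 - <<'E'
from data2 import *
import itertools
np.set_printoptions(suppress=True,precision=3)
Q=np.array([d[0] for d in D]);Rt=R.concatenate([rotm(d) for d in D])
Z,Y=np.array([0,0,1.]),np.array([0,1.,0]);res=[]
for s in itertools.product((1,-1),repeat=7):
  for o in itertools.product((0,np.pi/2,np.pi,-np.pi/2),repeat=2):
    T=R.identity(len(D))
    for i in range(7):T=T*R.from_rotvec((s[i]*Q[:,i]+(o[0] if i==4 else 0)+(o[1] if i==0 else 0))[:,None]*(Z if i%2==0 else Y))
    E=T.inv()*Rt;m=E[0];res.append(((m.inv()*E).magnitude().max(),s,o,m.as_euler('zyz').round(2)))
res.sort(key=lambda t:t[0])
for r in res[:4]:print(r)
def fit(s,L0):
    def f(L):
        o=[]
        for d in D:
            p,T,_=frames(np.array(d[0])*np.array(s)*1.0,L,[1]*7);o+=list(p-d[1])
        return np.array(o)
    return least_squares(f,L0)
for r in res[:4]:
    b=fit(r[1],[300,0,300,0,300,0,250,0,0,0]);print(r[1],b.cost,b.x)
E
```

```text
(np.float64(0.0009992791578577367), (-1, 1, -1, 1, -1, 1, -1), (0, 0), array([-1.75,  0.  , -2.96]))
(np.float64(0.0009992791578578451), (-1, -1, -1, -1, -1, -1, -1), (0, 3.141592653589793), array([-1.75,  0.  ,  0.18]))
(np.float64(0.0009992791578579178), (-1, 1, -1, 1, -1, -1, -1), (3.141592653589793, 0), array([-1.75,  0.  ,  0.18]))
(np.float64(0.0009992791578579696), (-1, -1, -1, -1, -1, 1, -1), (3.141592653589793, 3.141592653589793), array([-1.75,  0.  , -2.96]))
(-1, 1, -1, 1, -1, 1, -1) 335.0455691837627 [320.796  -2.436 476.551  -8.113 470.341  35.492 307.897 -14.132   0.035
 -61.587]
(-1, -1, -1, -1, -1, -1, -1) 15726.830161206566 [ 255.798   32.91  -278.271 -242.679 -431.175  315.775 -286.726 -273.854
   -4.371 -366.66 ]
(-1, 1, -1, 1, -1, -1, -1) 1905.924776892117 [ 267.632   -0.227  503.412   61.537  788.792  356.479  -22.721 -283.753
  -17.844  -29.023]
(-1, -1, -1, -1, -1, 1, -1) 18966.197755702568 [  255.605    33.101  -376.141  -181.23  -1115.38    337.923   263.222
  -287.87  -2279.09   -253.653]
```

```bash
cat > rk.py <<'E'
from data2 import *
S=np.array([-1,1,-1,1,-1,1,-1.]);Z,Y=np.array([0,0,1.]),np.array([0,1.,0])
lo=np.array([-2.88,-.31,-1.54,.2,-1.41,.19,-2.57]);hi=np.array([2.88,2.03,1.56,2.42,4.55,2.02,2.57])
def rots(j):
    T=R.identity();o=[]
    for i in range(7):T=T*R.from_rotvec(S[i]*j[i]*(Z if i%2==0 else Y));o.append(T)
    return o
A=[];b=[]
# offsets: base z; frame2 (y,z) ; frame3/4 (x,y,z)->upper z merges; forearm; tool
idx=[(0,1),(1,0),(1,1),(1,2),(2,0),(3,0),(3,1),(3,2),(4,0),(5,0),(5,1),(5,2)]
for d in D:
    o=rots(d[0]);A.append(np.column_stack([Z]+[o[i].as_matrix()[:,k] for i,k in idx]));b.append(d[1])
A=np.vstack(A);b=np.hstack(b);x0=np.array([320,0,0,0,470,0,0,0,470,0,0,0,300.]);lam=.02
x0=np.zeros(13);x0[0]=320;x0[3+0]=0;x0[1+idx.index((1,2))]=476;x0[1+idx.index((3,2))]=470;x0[1+idx.index((5,2))]=300
X=x0+np.linalg.lstsq(np.vstack([A,lam*np.eye(13)]),np.r_[b-A@x0,np.zeros(13)],rcond=None)[0]
RT=rots(D[0][0])[6].inv()*rotm(D[0])
def fk(j):
    o=rots(j);return Z*X[0]+sum(X[1+n]*o[i].as_matrix()[:,k] for n,(i,k) in enumerate(idx)),o[6]*RT
def elbow(j):
    o=rots(j);return Z*X[0]+sum(X[1+n]*o[i].as_matrix()[:,k] for n,(i,k) in enumerate(idx) if i<3)
def ik(p,M,j0,w=.0):
    f=lambda j:np.r_[fk(j)[0]-p,300*(fk(j)[1].inv()*M).as_rotvec(),w*(j-j0)]
    return least_squares(f,np.clip(j0,lo+.03,hi-.03),bounds=(lo+.02,hi-.02))
if __name__=="__main__":
    np.set_printoptions(suppress=True,precision=2)
    print(X,"\nres",(A@X-b).reshape(-1,3))
    # goals: 45 deg tilt, yaw -3.4, both camera sides
    rng=np.random.default_rng(1);res=[]
    for name,rz in(("cam back",0),("cam front",180),("cam left",90)):
      for tl in(45,):
        base=R.from_euler('z',-3.4,degrees=True)*R.from_euler('y',-tl,degrees=True)*R.from_matrix([[-1,0,0],[0,1,0],[0,0,-1.]])*R.from_euler('z',rz,degrees=True)
        sol=[]
        for k in range(25):
            j0=rng.uniform(lo,hi);a=ik([626,-28.6,95],base,j0)
            if a.cost<1:
                c=ik([626,-28.6,215],base,a.x,.5)
                sol.append((a.x.round(2),round(c.cost,1),c.x.round(2),elbow(a.x).round()))
        print(name,len(sol))
        sol.sort(key=lambda t:abs(t[0][2])+abs(t[0][0]))
        for z in sol[:4]:print(*z)
E
python3 rk.py
```

```text
[347.58  -7.18   0.12  -7.18 504.28  -0.27  -0.21 -12.01 471.32   0.38
  -0.13  -0.64 333.56] 
res [[ 0.01  0.03  0.01]
 [ 0.03 -0.05 -0.1 ]
 [-0.05  0.02  0.09]
 [ 0.03  0.26  0.09]
 [ 0.02  0.03  0.  ]
 [ 0.19 -0.17  0.18]
 [-0.13 -0.11 -0.11]
 [-0.05  0.18 -0.18]]
cam back 18
[-0.01  0.53 -0.03  2.32  2.99  0.5  -1.49] 0.1 [ 0.2   0.25 -0.25  2.29  2.55  0.21 -1.01] [255. -13. 783.]
[-0.05  0.53  0.02  2.32  3.03  0.5  -1.54] 0.1 [ 0.2   0.25 -0.25  2.29  2.55  0.21 -1.01] [256.  -2. 783.]
[-0.14  0.54  0.13  2.33  3.11  0.5  -1.65] 0.1 [-0.61  0.29  0.65  2.31  3.62  0.21 -2.19] [257.  23. 781.]
[ 0.12  0.54 -0.17  2.32  2.89  0.51 -1.35] 0.1 [ 0.2   0.25 -0.25  2.29  2.55  0.21 -1.01] [254. -46. 781.]
cam front 8
[ 0.04  0.53 -0.08  2.32  2.96  0.5   1.7 ] 0.1 [ 0.2   0.25 -0.25  2.29  2.55  0.21  2.13] [255. -24. 782.]
[ 0.12  0.54 -0.17  2.32  2.89  0.51  1.79] 0.1 [ 0.2   0.25 -0.25  2.29  2.55  0.21  2.13] [254. -45. 781.]
[ 0.58  0.65 -0.7   2.3   2.55  0.62  2.32] 0.0 [ 0.52  0.29 -0.61  2.28  2.27  0.27  2.45] [ 247. -181.  748.]
[-0.61  0.66  0.67  2.34  3.52  0.57  0.89] 0.0 [-0.63  0.29  0.67  2.31  3.65  0.21  0.92] [260. 164. 747.]
cam left 17
[ 0.45  0.6  -0.55  2.31  2.64  0.57 -2.55] 0.0 [ 0.36  0.27 -0.43  2.28  2.4   0.24 -2.42] [ 250. -138.  764.]
[ 0.46  0.6  -0.55  2.31  2.64  0.57 -2.54] 0.0 [ 0.36  0.27 -0.43  2.28  2.4   0.24 -2.41] [ 250. -139.  763.]
[ 0.46  0.6  -0.56  2.31  2.64  0.57 -2.53] 0.0 [ 0.37  0.27 -0.44  2.28  2.39  0.24 -2.41] [ 250. -141.  763.]
[ 0.47  0.61 -0.56  2.31  2.63  0.57 -2.53] 0.0 [ 0.37  0.27 -0.44  2.28  2.39  0.24 -2.4 ] [ 250. -142.  762.]
```

The kinematic model is now sub-mm, and the 45° pose is reachable with joint 5 flipped (j5 ≈ 2.9). I simulate the controller's local IK to plan the way there.

```bash
cat > sim.py <<'E'
from rk import *
def jac(j):
    p0,T0=fk(j);J=np.zeros((6,7))
    for i in range(7):
        k=j.copy();k[i]+=1e-5;p,T=fk(k);J[:3,i]=(p-p0)/1e-5;J[3:,i]=300*(T*T0.inv()).as_rotvec()/1e-5
    return J,p0,T0
def follow(j,p,M,it=2,lam=8.):
    for _ in range(it):
        J,p0,T0=jac(j);e=np.r_[p-p0,300*(M*T0.inv()).as_rotvec()];act=np.ones(7,bool)
        for _ in range(4):
            Ja=J*act;dq=Ja.T@np.linalg.solve(Ja@Ja.T+lam**2*np.eye(6),e)
            bad=act&((j+dq>hi)|(j+dq<lo))
            if not bad.any():break
            act&=~bad
        j=np.clip(j+np.clip(dq,-.2,.2),lo,hi)
    return j
def run(j,way,step=25.,ang=7.):
    for p,M in way:
        p0,T0=fk(j);p=np.array(p,float);rv=(T0.inv()*M).as_rotvec();n=int(np.ceil(max(np.linalg.norm(p-p0)/step,np.degrees(np.linalg.norm(rv))/ang,1)))
        for k in range(1,n+1):j=follow(j,p0+(p-p0)*k/n,T0*R.from_rotvec(rv*k/n))
    return j
DN=R.from_matrix([[-1,0,0],[0,1,0],[0,0,-1.]])
def ori(tilt,az=-3.4,spin=0,roll=0): # tilt toward heading az (deg), then spin about tool z
    a=R.from_euler('z',az,degrees=True);return a*R.from_euler('y',-tilt,degrees=True)*R.from_euler('x',roll,degrees=True)*DN*R.from_euler('z',spin,degrees=True)
E
python3 - <<'E'
from sim import *
np.set_printoptions(suppress=True,precision=2)
j=np.array(D[0][0]);M0=rotm(D[0])
j=run(j,[([649,0,376],M0),([500,0,376],M0),([500,0,376],ori(0)),([500,0,377],ori(40)),([534,-28,278],R.from_matrix(D[1][3]))]);print("sim",j,"obs",np.array(D[1][0]))
j=run(j,[(D[2][1],R.from_matrix(D[2][3]))]);print("sim",j,"obs",np.array(D[2][0]))
j=np.array(D[5][0]);j=run(j,[(D[6][1],rotm(D[6])),(D[7][1],rotm(D[7]))]);print("sim",j,"obs",np.array(D[7][0]))
jc=np.array(D[7][0])
rng=np.random.default_rng(3);out=[]
import time;t0=time.time()
while time.time()-t0<200:
    W=[]
    for k in range(rng.integers(1,3)):
        r,a=rng.uniform(350,800),rng.uniform(-1.3,.5)
        W.append(([r*np.cos(a),r*np.sin(a),rng.uniform(300,650)],ori(rng.uniform(-30,40),np.degrees(a),roll=rng.uniform(-40,40),spin=rng.uniform(-60,60))))
    W.append(([540,-30,400],ori(0)))
    j=run(jc.copy(),W,50,14);e=np.linalg.norm(fk(j)[0]-W[-1][0])
    if e<10:out.append((abs(j[2]),j,W))
out.sort(key=lambda t:t[0])
for o in out[:4]:print(o[1],[(np.round(p),M.as_quat().round(2)) for p,M in o[2]])
print(len(out))
E
```

```text
sim [-0.44 -0.11  0.39  2.41  0.93  0.22  0.51] obs [-0.85 -0.12  0.76  2.42  1.2   0.2   0.28]
sim [-1.4  -0.11  1.33  2.35  1.22  0.2   0.29] obs [-1.39 -0.11  1.32  2.35  1.22  0.19  0.29]
sim [-0.79 -0.31  1.56  1.79  0.31  1.22  2.14] obs [-0.79 -0.31  1.56  1.79  0.31  1.22  2.15]
[ 0.01  0.16 -0.    1.65  0.    1.33  1.52] [(array([543., 170., 495.]), array([-0.47,  0.86, -0.02,  0.17])), (array([409.,  98., 584.]), array([-0.14,  0.97,  0.  ,  0.18])), (array([540, -30, 400]), array([0.03, 1.  , 0.  , 0.  ]))]
[ 0.01  0.16 -0.    1.65  0.    1.33  1.52] [(array([711., 267., 341.]), array([-0.64,  0.76,  0.06,  0.06])), (array([540, -30, 400]), array([0.03, 1.  , 0.  , 0.  ]))]
[ 0.    0.16  0.    1.65 -0.    1.33  1.52] [(array([530., -96., 492.]), array([ 0.06,  0.95, -0.06,  0.31])), (array([ 451., -253.,  335.]), array([ 0.13,  0.93, -0.32,  0.13])), (array([540, -30, 400]), array([0.03, 1.  , 0.  , 0.  ]))]
[ 0.01  0.16 -0.    1.65  0.    1.33  1.52] [(array([579., 272., 460.]), array([-0.19,  0.97, -0.16, -0.04])), (array([ 244., -374.,  510.]), array([ 0.05,  0.95, -0.31, -0.04])), (array([540, -30, 400]), array([0.03, 1.  , 0.  , 0.  ]))]
1323
```

```bash
timeout 560 python3 - <<'E'
from sim import *
import itertools
np.set_printoptions(suppress=True,precision=2)
jc=np.array(D[7][0])
C=[]
for via in ([],[([450,-250,500],ori(0))],[([450,-250,500],ori(25))],[([500,-150,550],ori(30))],[([400,-400,550],ori(0,-30))],[([480,-200,480],ori(0,-40))],[([480,-200,480],ori(0,30))]):
    j=run(jc.copy(),via+[([540,-30,400],ori(0))],40,10)
    print(len(C),[(p,) for p,_ in via],j,np.linalg.norm(fk(j)[0]-[540,-30,400]));C.append(j)
good=min(C,key=lambda j:abs(j[2])+np.linalg.norm(fk(j)[0]-[540,-30,400]))
for roll,t in itertools.product((40,-40,55,-55),(0,20)):
    a=run(good.copy(),[([540,-30,350],ori(t,roll=roll))],40,8)
    b=run(a,[([560,-30,220],ori(50,roll=roll/2))],40,8);c=run(b,[([570,-28,95],ori(50))],40,8);d=run(c,[([626,-28.6,95],ori(50))],40,8);e=run(d,[([626,-28.6,228],ori(50))],20,8)
    print(roll,t,b,"|",c,np.round(fk(c)[0]),"|",d,np.round(fk(d)[0]),"|",e,np.round(fk(e)[0]))
E
```

```text
0 [] [-0.85  0.26  1.05  1.67 -0.23  1.35  1.74] 0.003414437578078419
1 [([450, -250, 500],)] [-1.78 -0.31  1.56  1.77  0.34  1.32  1.22] 22.019379176006918
2 [([450, -250, 500],)] [-0.56  0.18  0.65  1.66 -0.12  1.33  1.63] 0.003034334941348262
3 [([500, -150, 550],)] [-0.42  0.17  0.49  1.66 -0.08  1.33  1.6 ] 0.002405575664615906
4 [([400, -400, 550],)] [-1.74 -0.28  1.53  1.78  0.31  1.3   1.24] 25.17676267098509
5 [([480, -200, 480],)] [-1.75 -0.28  1.55  1.78  0.31  1.3   1.24] 24.166579828471175
6 [([480, -200, 480],)] [-1.77 -0.3   1.55  1.77  0.33  1.31  1.23] 22.68379531466298
40 0 [ 0.11  0.08  0.08  2.23 -0.93  0.44  2.56] | [-0.1   0.28  0.21  2.25 -0.92  0.21  2.56] [564. -44. 157.] | [-0.16  0.42  0.26  2.1  -0.99  0.21  2.56] [644. -41. 139.] | [-0.77  0.23  0.87  2.2  -1.06  0.21  2.56] [630. -34. 256.]
40 20 [ 0.93  0.19 -0.72  2.19 -0.83  0.43  2.56] | [-0.59  0.33  0.79  2.21 -0.96  0.43  2.56] [561. -45. 171.] | [-0.58  0.46  0.76  2.1  -1.05  0.43  2.56] [624. -39. 158.] | [-0.81  0.24  0.91  2.2  -1.07  0.21  2.56] [630. -33. 255.]
-40 0 [-0.54  0.19  0.22  2.3
[... 705 characters left out ...]
4 -1.33  2.23 -0.34  0.23  2.56] | [ 1.24  0.58 -0.98  2.2  -0.34  0.23  2.56] [547. -87. 149.] | [ 1.07  0.65 -0.86  2.08 -0.34  0.23  2.56] [612. -86. 138.] | [ 1.23  0.47 -1.06  2.11 -0.44  0.23  2.56] [624. -81. 248.]
-55 0 [-1.02  0.36  0.64  2.38  1.64  0.62 -0.66] | [-0.12  0.51  0.04  2.38  2.72  0.51 -1.51] [589. -51.  89.] | [-0.01  0.57 -0.02  2.36  3.02  0.67 -1.52] [626. -29.  95.] | [-0.07  0.23  0.03  2.34  2.93  0.31 -1.43] [626. -29. 228.]
-55 20 [-0.93  0.34  0.54  2.37  1.64  0.66 -0.65] | [-0.02  0.51 -0.06  2.37  2.73  0.53 -1.43] [591. -45.  89.] | [ 0.07  0.58 -0.12  2.36  2.97  0.67 -1.44] [626. -29.  95.] | [ 0.03  0.23 -0.06  2.34  2.87  0.31 -1.36] [626. -29. 228.]
```

```bash
cat > plan.py <<'E'
import sys
from sim import *
from cell import manip
np.set_printoptions(suppress=True,precision=2)
def plan(wps,j=None,order=None):
    s=manip.state();j=np.array(s["joint_pos"]) if j is None else j
    p,T=fk(j)
    for g,M,o in wps:
        g=np.array(g,float)
        for c in o:
            if c=="t":
                d=T.inv().apply(g-p);n=max(1,int(np.ceil(np.linalg.norm(d)/40)));print(f"  T x{n}:",np.round(d/n,1).tolist())
                for k in range(n):j=follow(j,p+(g-p)*(k+1)/n,T)
                p=g
            else:
                rv=(T.inv()*M).as_rotvec(degrees=True);n=max(1,int(np.ceil(np.abs(rv).max()/8)));print(f"  R x{n}:",np.round(rv/n,2).tolist())
                for k in range(n):j=follow(j,p,T*R.from_rotvec(rv*(k+1)/n,degrees=True))
                T=M
            print("     j",j,"p",np.round(fk(j)[0]),"err",round(np.linalg.norm(fk(j)[0]-p),1))
    return j
E
python3 - <<'E'
from plan import *
plan([([500,-150,550],ori(30),"rt"),([540,-30,380],ori(0),"tr"),([540,-30,350],ori(20,roll=-55),"tr"),([560,-30,230],ori(50,roll=-28),"rt"),([595,-28,90],ori(50),"rt"),([626,-28.6,95],ori(50),"t"),([626,-28.6,230],ori(50),"t")])
E
```

```text
R x3: [-1.8, -7.72, -0.9]
     j [-0.4  -0.31  1.36  1.91 -0.04  0.98  2.47] p [ 294. -450.  402.] err 12.2
  T x11: [-22.5, 28.9, -2.9]
     j [-0.02 -0.24  0.27  1.8  -0.04  1.06  1.77] p [ 500. -150.  550.] err 0.0
  T x6: [9.4, 20.4, 27.3]
     j [-0.07 -0.13  0.05  2.09  0.08  0.66  1.44] p [540. -30. 380.] err 0.0
  R x4: [0.0, 7.5, 0.0]
     j [-0.07  0.17  0.09  1.68 -0.02  1.29  1.53] p [540. -30. 380.] err 0.0
  T x1: [0.0, 0.0, 30.0]
     j [-0.07  0.19  0.09  1.72 -0.02  1.23  1.53] p [540. -30. 350.] err 0.0
  R x7: [7.77, -2.63, 1.37]
     j [-0.56  0.36  0.05  1.88  0.91  1.45  0.44] p [540. -30. 350.] err 0.0
  R x4: [-6.59, -5.67, 5.02]
     j [-0.54 -0.    0.05  2.3   1.31  0.89 -0.13] p [540. -30. 350.] err 0.1
  T x4: [19.8, 11.1, 20.3]
     j [-0.52  0.29  0.07  2.35  1.62  0.82 -0.57] p [560. -30. 230.] err 0.0
  R x4: [-7.0, 0.0, 0.0]
     j [ 0.73  0.26 -0.91  2.41  2.31  0.4  -0.7 ] p [573.  -1. 220.] err 33.2
  T x4: [21.2, 1.0, 29.2]
     j [ 1.06  1.28 -1.32  2.4   2.51  1.17 -0.17] p [595. -28.  90.] err 0.0
  T x1: [-23.7, 1.2, 20.5]
     j [ 1.04  1.28 -1.33  2.33  2.47  1.13 -0.14] p [626. -29.  95.] err 0.0
  T x4: [-25.9, -0.0, -21.7]
     j [ 1.15  0.9  -1.53  2.31  2.08  0.92 -0.08] p [626. -29. 230.] err 0.0
```

```bash
python3 -m creep '{"moves":[[0,0,0,-1.8,-7.7,-0.9,0],[0,0,0,-1.8,-7.7,-0.9,0],[0,0,0,-1.8,-7.7,-0.9,0],[-22.5,28.9,-2.9,0,0,0,0],[-22.5,28.9,-2.9,0,0,0,0],[-22.5,28.9,-2.9,0,0,0,0],[-22.5,28.9,-2.9,0,0,0,0],[-22.5,28.9,-2.9,0,0,0,0],[0,0,0,0,0,0,0]]}' | head -2
python3 - <<'E'
from plan import *
print(np.array(manip.state()["joint_pos"]))
j=plan([([500,-150,550],ori(30),"tr"),([540,-30,380],ori(0),"tr")])
for a,b in((-55,-28),(-55,-40),(-40,-20)):
  for h in(350,300,260):
    print(a,b,h);plan([([550,-30,h],ori(20,roll=a),"tr"),([590,-28,150],ori(50,roll=b),"rt"),([600,-28,90],ori(50),"tr"),([626,-28.6,95],ori(50),"t"),([626,-28.6,230],ori(50),"t")],j.copy())
E
```

```text
time: 8.45
ee_pos: [405.6, -303.4, 471.2]
[-0.09 -0.28  0.71  1.93 -0.1   1.    2.18]
  T x5: [-22.2, 31.9, -6.0]
     j [-0.12 -0.24  0.34  1.78  0.01  1.09  1.73] p [ 500. -150.  550.] err 0.0
  R x1: [-0.37, -1.45, -0.41]
     j [-0.12 -0.26  0.34  1.8  -0.    1.06  1.74] p [ 500. -150.  550.] err 0.0
  T x6: [9.4, 20.4, 27.3]
     j [-0.17 -0.13  0.13  2.09  0.1   0.66  1.42] p [540. -30. 380.] err 0.0
  R x4: [0.0, 7.5, 0.0]
     j [-0.16  0.17  0.19  1.68 -0.03  1.29  1.55] p [540. -30. 380.] err 0.0
-55 -28 350
  T x1: [-10.0, 0.6, 30.0]
     j [-0.15  0.21  0.19  1.7  -0.04  1.23  1.56] p [550. -30. 350.] err 0.0
  R x7: [7.77, -2.63, 1.37]
     j [-0.65  0.38  0.18  1.86  0.89  1.41  0.47] p [550. -30. 350.] err 0.0
  R x4: [-6.59, -5.67, 5.02]
     j [-0.66  0.01  0.19  2.29  1.32  0.88 -0.12] p [550. -30. 350.] err 0.1
  T x6: [21.3, 13.1, 23.1]
     j [-0.61  0.53  0.2   2.31  1.8   0.76 -0.85] p [590. -28. 150.] err 0.0
  T x2: [19.8, 11.1, 20.3]
     j [-0.58  0.69  0.18  2.27  1.92  0.79 -1.03] p [600. -28.  90.] err 0.0
  R x4: [-7.0, 0.0, 0.0]
     j [ 0.09  0.58 -0.
[... 6407 characters left out ...]
69  0.35  0.31  2.    0.79  1.04  0.49] p [550. -30. 260.] err 0.1
  R x4: [-4.88, -6.53, 3.77]
     j [-0.37  0.13 -0.01  2.32  1.54  0.78 -0.34] p [571. -53. 296.] err 47.4
  T x3: [19.6, 12.9, 31.2]
     j [-0.33  0.46 -0.02  2.37  2.05  0.75 -0.94] p [590. -28. 150.] err 0.0
  T x2: [19.8, 8.2, 21.6]
     j [-0.3   0.63 -0.04  2.34  2.18  0.83 -1.09] p [600. -28.  90.] err 0.0
  R x3: [-6.67, -0.0, 0.0]
     j [ 0.23  0.59 -0.3   2.41  2.9   0.75 -1.31] p [598. -27.  90.] err 2.0
  T x1: [-20.5, 0.9, 16.7]
     j [ 0.23  0.59 -0.29  2.35  2.89  0.69 -1.29] p [626. -29.  95.] err 0.0
  T x4: [-25.9, -0.0, -21.7]
     j [ 0.2   0.24 -0.26  2.33  2.75  0.32 -1.22] p [626. -29. 230.] err 0.0
```

```bash
python3 -m creep '{"moves":[[-22.2,31.9,-6,0,0,0,0],[-22.2,31.9,-6,0,0,0,0],[-22.2,31.9,-6,0,0,0,0],[-22.2,31.9,-6,0,0,0,0],[-22.2,31.9,-6,-0.4,-1.4,-0.4,0],[9.4,20.4,27.3,0,0,0,0],[9.4,20.4,27.3,0,0,0,0],[9.4,20.4,27.3,0,0,0,0],[9.4,20.4,27.3,0,0,0,0],[9.4,20.4,27.3,0,0,0,0],[9.4,20.4,27.3,0,0,0,0],[0,0,0,0,0,0,0]]}' | head -2; python3 -m creep '{"moves":[[0,0,0,0,7.5,0,0],[0,0,0,0,7.5,0,0],[0,0,0,0,7.5,0,0],[0,0,0,0,7.5,0,0],[-10,0.6,30,0,0,0,0],[0,0,0,0,0,0,0]]}' | head -2;  python3 - <<'E'
from plan import *
print(np.array(manip.state()["joint_pos"]))
plan([([550,-30,350],ori(20,roll=-40),"tr"),([590,-28,150],ori(50,roll=-20),"rt"),([600,-28,90],ori(50),"tr"),([626,-28.6,95],ori(50),"t"),([626,-28.6,230],ori(50),"t")])
E
```

```text
time: 9.65
ee_pos: [535.7, -32.6, 373.6]
time: 10.25
ee_pos: [547.6, -36.6, 346.1]
[-0.13  0.21  0.17  1.71 -0.04  1.23  1.56]
  T x1: [-1.8, 6.9, -4.0]
     j [-0.14  0.22  0.17  1.7  -0.04  1.24  1.54] p [550. -30. 350.] err 0.0
  R x5: [7.9, -3.95, 1.32]
     j [-0.54  0.22  0.13  1.91  0.79  1.22  0.6 ] p [550. -30. 350.] err 0.1
  R x4: [-4.88, -6.53, 3.77]
     j [-0.53 -0.07  0.14  2.33  1.35  0.7  -0.06] p [550. -30. 350.] err 0.2
  T x6: [21.3, 9.8, 24.7]
     j [-0.46  0.46  0.13  2.37  2.07  0.69 -0.99] p [590. -28. 150.] err 0.0
  T x2: [19.8, 8.2, 21.6]
     j [-0.42  0.63  0.1   2.34  2.2   0.77 -1.16] p [600. -28.  90.] err 0.0
  R x3: [-6.67, -0.0, 0.0]
     j [ 0.14  0.58 -0.2   2.42  2.94  0.74 -1.4 ] p [598. -27.  90.] err 2.1
  T x1: [-20.5, 0.9, 16.7]
     j [ 0.13  0.58 -0.19  2.36  2.94  0.68 -1.38] p [626. -29.  95.] err 0.0
  T x4: [-25.9, -0.0, -21.7]
     j [ 0.1   0.23 -0.14  2.34  2.81  0.31 -1.3 ] p [626. -29. 230.] err 0.0
```

The posture is recovered and the simulation matches. Next is the flip tilt, then the descent in front of the guard.

```bash
python3 -m creep '{"moves":[[-1.8,6.9,-4,0,0,0,0],[0,0,0,7.9,-3.95,1.32,0],[0,0,0,7.9,-3.95,1.32,0],[0,0,0,7.9,-3.95,1.32,0],[0,0,0,7.9,-3.95,1.32,0],[0,0,0,7.9,-3.95,1.32,0],[0,0,0,-4.9,-6.5,3.8,0],[0,0,0,-4.9,-6.5,3.8,0],[0,0,0,-4.9,-6.5,3.8,0],[0,0,0,-4.9,-6.5,3.8,0],[0,0,0,0,0,0,0]]}' | head -2
python3 - <<'E'
from plan import *
print(np.array(manip.state()["joint_pos"]))
plan([([590,-28,150],ori(50,roll=-20),"rt"),([598,-28,90],ori(50),"tr"),([626,-28.6,95],ori(50),"t"),([626,-28.6,230],ori(50),"t")])
E
```

```text
time: 11.35
ee_pos: [546.3, -32.5, 352.8]
[-0.51 -0.09  0.14  2.31  1.26  0.69  0.03]
  R x1: [0.28, -1.97, -0.43]
     j [-0.51 -0.08  0.12  2.33  1.34  0.7  -0.05] p [547. -32. 353.] err 0.0
  T x6: [21.3, 10.4, 25.2]
     j [-0.45  0.46  0.11  2.37  2.07  0.7  -0.98] p [590. -28. 150.] err 0.0
  T x2: [20.4, 7.9, 20.9]
     j [-0.41  0.63  0.08  2.34  2.2   0.78 -1.16] p [598. -28.  90.] err 0.0
  R x3: [-6.67, -0.0, 0.0]
     j [ 0.31  0.61 -0.38  2.42  2.86  0.76 -1.25] p [595. -27.  90.] err 2.7
  T x1: [-21.8, 1.1, 18.2]
     j [ 0.3   0.61 -0.37  2.35  2.85  0.7  -1.23] p [626. -29.  95.] err 0.0
  T x4: [-25.9, -0.0, -21.7]
     j [ 0.28  0.24 -0.34  2.33  2.69  0.32 -1.15] p [626. -29. 230.] err 0.0
```

```bash
python3 -m creep '{"moves":[[0,0,0,0.3,-2,-0.4,0],[21.3,10.4,25.2,0,0,0,0],[21.3,10.4,25.2,0,0,0,0],[21.3,10.4,25.2,0,0,0,0],[21.3,10.4,25.2,0,0,0,0],[21.3,10.4,25.2,0,0,0,0],[21.3,10.4,25.2,0,0,0,0],[20.4,7.9,20.9,0,0,0,0],[20.4,7.9,20.9,0,0,0,0],[0,0,0,0,0,0,0]]}' | head -4
python3 - <<'E'
from plan import *
print(np.array(manip.state()["joint_pos"]))
plan([([600,-28,90],ori(50),"tr"),([626,-28.6,95],ori(50),"t"),([626,-28.6,230],ori(50),"t")])
E
```

```text
time: 12.35
ee_pos: [603.3, -25.4, 87.8]
tcp_rot: [0.411, 0.097, 0.89, -0.172]
wrist_force: [-0.8, -0.0, 0.5]
[-0.41  0.64  0.07  2.33  2.19  0.78 -1.14]
  T x1: [-0.2, -3.9, -2.2]
     j [-0.4   0.63  0.08  2.34  2.19  0.78 -1.14] p [600. -28.  90.] err 0.0
  R x3: [-6.72, -0.02, 0.12]
     j [ 0.15  0.58 -0.21  2.42  2.93  0.74 -1.38] p [598. -27.  90.] err 2.1
  T x1: [-20.5, 0.9, 16.7]
     j [ 0.15  0.58 -0.2   2.36  2.93  0.68 -1.37] p [626. -29.  95.] err 0.0
  T x4: [-25.9, -0.0, -21.7]
     j [ 0.11  0.23 -0.16  2.33  2.8   0.31 -1.29] p [626. -29. 230.] err 0.0
```

```bash
python3 -m creep '{"moves":[[0,-3.9,-2,0,0,0,0],[0,0,0,-6.7,0,0,0],[0,0,0,-6.7,0,0,0],[0,0,0,-6.7,0,0,0],[0,0,0,0,0,0,0],[0,0,0,0,0,0,0]]}' | head -4
python3 - <<'E'
from plan import *
print(np.array(manip.state()["joint_pos"]))
plan([([626,-28.6,95],ori(50),"rt"),([626,-28.6,230],ori(50),"t")])
E
```

```text
time: 12.95
ee_pos: [602.8, -31.8, 95.7]
tcp_rot: [0.425, 0.041, 0.903, -0.042]
wrist_force: [0.4, 0.6, 0.1]
[-0.06  0.57 -0.04  2.41  2.85  0.73 -1.43]
  R x1: [-3.79, 0.45, -0.02]
     j [ 0.04  0.56 -0.07  2.41  3.01  0.71 -1.49] p [602. -31.  95.] err 0.0
  T x1: [-14.9, 4.2, 18.4]
     j [ 0.03  0.58 -0.07  2.36  2.99  0.67 -1.49] p [626. -29.  95.] err 0.0
  T x4: [-25.9, -0.0, -21.7]
     j [-0.03  0.23 -0.01  2.34  2.9   0.3  -1.39] p [626. -29. 230.] err 0.0
```

```bash
python3 -m creep '{"moves":[[0,0,0,-3.8,0.4,0,0],[-5,1.4,6.1,0,0,0,0],[-5,1.4,6.1,0,0,0,0],[-5,1.4,6.1,0,0,0,0],[0,0,0,0,0,0,0],[0,0,0,0,0,0,0]]}' | head -4; python3 -m creep '{"moves":[[-3.8,0,-3.2,0,0,0,0],[-3.8,0,-3.2,0,0,0,0],[-3.8,0,-3.2,0,0,0,0],[0,0,0,0,0,0,0]]}' | head -4;python3 st.py
```

```text
time: 13.55
ee_pos: [625.3, -25.1, 92.0]
tcp_rot: [0.42, 0.024, 0.907, -0.01]
wrist_force: [-0.0, 0.2, 0.1]
time: 13.95
ee_pos: [625.4, -26.8, 108.2]
tcp_rot: [0.421, 0.025, 0.907, -0.01]
wrist_force: [0.8, -0.4, -0.2]
p [625.364 -26.815 108.241] j [ 0.029  0.537 -0.071  2.364  2.995  0.634 -1.482] F [ 0.775 -0.38  -0.214] tilt 49.78115123245741 zyaw -2.94415371514431 
 [[-0.644  0.054  0.763]
 [ 0.036  0.999 -0.039]
 [-0.764  0.003 -0.645]]
```

Now up in 3 mm rows until contact with the lip.

```bash
for i in 1; do python3 -m creep '{"moves":[[-2.3,0,-1.9,0,0,0,0],[-2.3,0,-1.9,0,0,0,0],[-2.3,0,-1.9,0,0,0,0],[0,0,0,0,0,0,0]]}' | sed -n '2p;4p'; python3 -m creep '{"moves":[[-2.3,0,-1.9,0,0,0,0],[-2.3,0,-1.9,0,0,0,0],[0,0,0,0,0,0,0]]}' | sed -n '2p;4p';python3 -m creep '{"moves":[[-2.3,0,-1.9,0,0,0,0],[-2.3,0,-1.9,0,0,0,0],[0,0,0,0,0,0,0]]}' | sed -n '2p;4p';python3 -m creep '{"moves":[[-2.3,0,-1.9,0,0,0,0],[-2.3,0,-1.9,0,0,0,0],[0,0,0,0,0,0,0]]}' | sed -n '2p;4p'; done
```

```text
ee_pos: [624.5, -26.7, 115.8]
wrist_force: [-1.3, 0.3, -0.1]
ee_pos: [624.3, -26.6, 121.6]
wrist_force: [-4.0, 0.4, -1.0]
ee_pos: [624.4, -26.7, 127.7]
wrist_force: [-5.7, -1.3, -1.0]
ee_pos: [624.5, -26.7, 133.7]
wrist_force: [-6.5, -0.9, -2.5]
```

```bash
python3 -m creep '{"moves":[[-2.3,0,-1.9,0,0,0,0],[-2.3,0,-1.9,0,0,0,0],[-2.3,0,-1.9,0,0,0,0],[-2.3,0,-1.9,0,0,0,0],[-2.3,0,-1.9,0,0,0,0],[-2.3,0,-1.9,0,0,0,0],[0,0,0,0,0,0,0]]}' | sed -n '2p;4p'
python3 - <<'E'
from cell import cams
import cv2,numpy as np
a=cams.camera("scene")["pixels"][:,:,::-1];b=cams.camera("side")["pixels"][:,:,::-1]
cv2.imwrite("pics/r1.png",np.hstack([cv2.resize(a[135:285,150:290],(400,430),interpolation=2),cv2.resize(b[160:300,240:370],(400,430),interpolation=2)]))
E
```

```text
ee_pos: [624.6, -26.7, 151.6]
wrist_force: [-7.6, -0.4, -0.9]
```

View pics/r1.png

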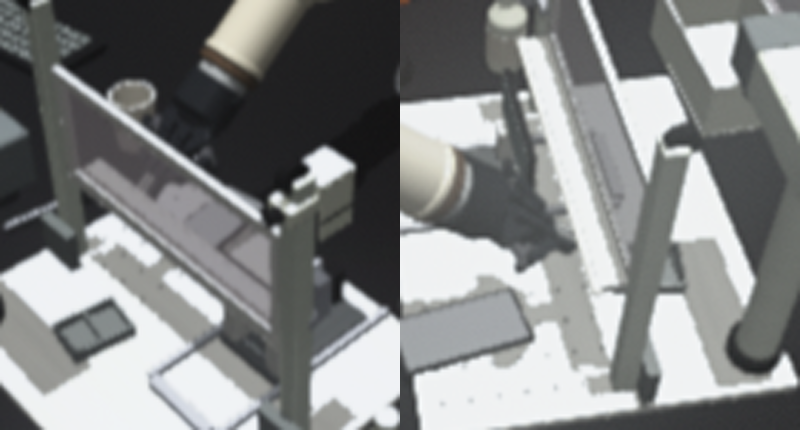

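The guard is rising (its lower edge at the left post moved from row ~258 to ~248), with the fingertips under the lip's front edge. I continue up.

```bash
python3 -m creep '{"moves":[[-3.1,0,-2.6,0,0,0,0],[-3.1,0,-2.6,0,0,0,0],[-3.1,0,-2.6,0,0,0,0],[-3.1,0,-2.6,0,0,0,0],[-3.1,0,-2.6,0,0,0,0],[0,0,0,0,0,0,0]]}' | sed -n '2p;4p'; python3 -m creep '{"moves":[[-3.1,0,-2.6,0,0,0,0],[-3.1,0,-2.6,0,0,0,0],[-3.1,0,-2.6,0,0,0,0],[-3.1,0,-2.6,0,0,0,0],[-3.1,0,-2.6,0,0,0,0],[0,0,0,0,0,0,0]]}' | sed -n '2p;4p'; python3 -m creep '{"moves":[[-2.3,0,-1.9,0,0,0,0],[-2.3,0,-1.9,0,0,0,0],[0,0,0,0,0,0,0]]}' | sed -n '2p;4p';python3 st.py
```

```text
ee_pos: [624.8, -26.6, 172.1]
wrist_force: [-7.1, 0.2, -1.3]
ee_pos: [625.0, -26.7, 192.5]
wrist_force: [-7.1, 1.1, -1.2]
ee_pos: [625.1, -26.7, 198.3]
wrist_force: [-7.6, 1.3, -1.5]
p [625.061 -26.663 198.319] j [ 0.004  0.299 -0.042  2.352  2.943  0.382 -1.436] F [-7.577  1.304 -1.499] tilt 49.6279623427049 zyaw -2.8936708493986893 
 [[-0.646  0.053  0.761]
 [ 0.036  0.999 -0.038]
 [-0.762  0.003 -0.647]]
```

Baseline |Fz| is about 1.3 N. From here I use small steps, with a force check between them that halts the chain.

```bash
cat > chk.py <<'E'
import sys
from cell import manip
s=manip.state();f=s["wrist_force"];print(round(s["time"],2),s["ee_pos"].round(1),f.round(1));sys.exit(f[2]<float(sys.argv[1]))
E
python3 -m creep '{"moves":[[-3.1,0,-2.6,0,0,0,0],[-3.1,0,-2.6,0,0,0,0],[0,0,0,0,0,0,0]]}' >/dev/null; python3 chk.py -3.5 && python3 -m creep '{"moves":[[-1.1,0,-1,0,0,0,0],[-1.1,0,-1,0,0,0,0],[0,0,0,0,0,0,0]]}'>/dev/null; python3 chk.py -3.5 && python3 -m creep '{"moves":[[-1.1,0,-1,0,0,0,0],[0,0,0,0,0,0,0]]}'>/dev/null; python3 chk.py -3.5 && python3 -m creep '{"moves":[[-1.1,0,-1,0,0,0,0],[0,0,0,0,0,0,0]]}'>/dev/null; python3 chk.py -3.5 && python3 -m creep '{"moves":[[-1.1,0,-1,0,0,0,0],[0,0,0,0,0,0,0]]}'>/dev/null; python3 chk.py -3.5 && python3 -m creep '{"moves":[[-1.1,0,-1,0,0,0,0],[0,0,0,0,0,0,0]]}'>/dev/null; python3 chk.py -3.5 && python3 -m creep '{"moves":[[-1.1,0,-1,0,0,0,0],[0,0,0,0,0,0,0]]}'>/dev/null; python3 chk.py -3.5 && python3 -m creep '{"moves":[[-1.1,0,-1,0,0,0,0],[0,0,0,0,0,0,0]]}'>/dev/null; python3 chk.py -3.5
```

```text
17.85 [625.3 -26.7 206.6] [-7.2 -0.  -2. ]
17.85 [625.3 -26.7 206.6] [-7.2 -0.  -2. ]
17.85 [625.3 -26.7 206.6] [-7.2 -0.  -2. ]
17.85 [625.3 -26.7 206.6] [-7.2 -0.  -2. ]
17.85 [625.3 -26.7 206.6] [-7.2 -0.  -2. ]
17.85 [625.3 -26.7 206.6] [-7.2 -0.  -2. ]
17.85 [625.3 -26.7 206.6] [-7.2 -0.  -2. ]
17.85 [625.3 -26.7 206.6] [-7.2 -0.  -2. ]False
False
False
False
False
False
False
False
```

```bash
sed -i 's/sys.exit(\(.*\))$/sys.exit(int(\1))/' chk.py
python3 -m creep '{"moves":[[-1.1,0,-1,0,0,0,0],[-1.1,0,-1,0,0,0,0],[0,0,0,0,0,0,0]]}'>/dev/null; python3 chk.py -3.5 && python3 -m creep '{"moves":[[-1.1,0,-1,0,0,0,0],[0,0,0,0,0,0,0]]}'>/dev/null && python3 chk.py -3.5 && python3 -m creep '{"moves":[[-1.1,0,-1,0,0,0,0],[0,0,0,0,0,0,0]]}'>/dev/null && python3 chk.py -3.5 && python3 -m creep '{"moves":[[-1.1,0,-1,0,0,0,0],[0,0,0,0,0,0,0]]}'>/dev/null && python3 chk.py -3.5 && python3 -m creep '{"moves":[[-1.1,0,-1,0,0,0,0],[0,0,0,0,0,0,0]]}'>/dev/null && python3 chk.py -3.5 && python3 -m creep '{"moves":[[-1.1,0,-1,0,0,0,0],[0,0,0,0,0,0,0]]}'>/dev/null && python3 chk.py -3.5 && python3 -m creep '{"moves":[[-1.1,0,-1,0,0,0,0],[0,0,0,0,0,0,0]]}'>/dev/null && python3 chk.py -3.5
```

```text
18.15 [625.2 -26.7 209.5] [-6.2  0.6 -1.4]
18.35 [625.2 -26.7 211. ] [-6.9  0.1 -2.1]
18.55 [625.2 -26.6 212.5] [-6.4  1.5 -1.7]
18.75 [625.2 -26.7 214. ] [-6.7  0.6 -1. ]
18.95 [625.2 -26.7 215.5] [-6.5  0.4 -1.7]
19.15 [625.2 -26.7 217. ] [-6.6  0.4 -2.7]
19.35 [625.2 -26.7 218.5] [-6.9  0.3 -2. ]
```

```bash
python3 -m creep '{"moves":[[-1.1,0,-1,0,0,0,0],[0,0,0,0,0,0,0]]}'>/dev/null; python3 chk.py -4 && python3 -m creep '{"moves":[[-1.1,0,-1,0,0,0,0],[0,0,0,0,0,0,0]]}'>/dev/null && python3 chk.py -4 && python3 -m creep '{"moves":[[-1.1,0,-1,0,0,0,0],[0,0,0,0,0,0,0]]}'>/dev/null && python3 chk.py -4 && python3 -m creep '{"moves":[[-1.1,0,-1,0,0,0,0],[0,0,0,0,0,0,0]]}'>/dev/null && python3 chk.py -4 && python3 -m creep '{"moves":[[-1.1,0,-1,0,0,0,0],[0,0,0,0,0,0,0]]}'>/dev/null && python3 chk.py -4 && python3 -m creep '{"moves":[[-1.1,0,-1,0,0,0,0],[0,0,0,0,0,0,0]]}'>/dev/null && python3 chk.py -4 && python3 -m creep '{"moves":[[-1.1,0,-1,0,0,0,0],[0,0,0,0,0,0,0]]}'>/dev/null && python3 chk.py -4
```

```text
19.55 [625.2 -26.7 220. ] [-6.1  1.4 -1.7]
19.75 [625.2 -26.7 221.6] [-6.7  0.4 -1.2]
19.95 [625.2 -26.7 223. ] [-6.1  1.3 -2.8]
20.15 [625.2 -26.7 224.5] [-5.9  0.5 -2.1]
20.35 [625.2 -26.7 226. ] [-6.6  1.7 -2. ]
20.55 [625.2 -26.7 227.5] [-6.   1.9 -1.8]
20.75 [625.2 -26.7 229. ] [-6.5  1.3 -1.7]
```

```bash
python3 -m creep '{"moves":[[-1.1,0,-1,0,0,0,0],[0,0,0,0,0,0,0]]}'>/dev/null; python3 chk.py -4 && python3 -m creep '{"moves":[[-1.1,0,-1,0,0,0,0],[0,0,0,0,0,0,0]]}'>/dev/null && python3 chk.py -4 && python3 -m creep '{"moves":[[-1.1,0,-1,0,0,0,0],[0,0,0,0,0,0,0]]}'>/dev/null && python3 chk.py -4 && python3 -m creep '{"moves":[[-1.1,0,-1,0,0,0,0],[0,0,0,0,0,0,0]]}'>/dev/null && python3 chk.py -4 && python3 -m creep '{"moves":[[-1.1,0,-1,0,0,0,0],[0,0,0,0,0,0,0]]}'>/dev/null && python3 chk.py -4 && python3 -m creep '{"moves":[[-1.1,0,-1,0,0,0,0],[0,0,0,0,0,0,0]]}'>/dev/null && python3 chk.py -4 && python3 -m creep '{"moves":[[-1.1,0,-1,0,0,0,0],[0,0,0,0,0,0,0]]}'>/dev/null && python3 chk.py -4; python3 st.py|head -1
```

```text
20.95 [625.2 -26.7 230.5] [-6.2  1.2 -2.2]
21.15 [625.2 -26.7 232.1] [-4.6  0.2 -3.2]
21.35 [625.2 -26.8 233.5] [-4.6  1.4 -1.9]
21.55 [625.2 -26.7 235. ] [-4.8  1.8 -0.9]
21.75 [625.2 -26.7 236.5] [-4.1  2.4 -0.6]
21.95 [625.1 -26.8 238. ] [-2.7  2.1 -1.5]
22.15 [625.1 -26.8 239.5] [-2.   2.1 -2.2]
p [625.057 -26.844 239.458] j [-0.026  0.202 -0.008  2.333  2.892  0.268 -1.387] F [-2.007  2.095 -2.235] tilt 49.735221207888124 zyaw -2.912920436493149
```

Fx is falling while Fz isn't rising, so I check whether the guard has followed by measuring its edges against the first image.

Run:
```python
from h import *
from cell import cams,manip
c=cams.camera("scene")["pixels"][:,:,::-1];cv2.imwrite("pics/scene2.png",c);print(manip.state()["wrist_force"].round(1))
th=np.radians(-3.37);r=np.array([[np.cos(th),-np.sin(th)],[np.sin(th),np.cos(th)]]);t=np.array([687.7,77.9])
m=lambda x,y,z:np.append(r@[x,y]+t,z)
sc=cam("scene")
for nm,z0,z1 in(("scene0",95,310),("scene2",200,420)):
    g=cv2.cvtColor(cv2.imread(f"pics/{nm}.png"),cv2.COLOR_BGR2GRAY).astype(np.float32)
    for y in(-150,-40,20,100,150):
        zs=np.arange(z0,z1,1.);px=np.array([proj(sc,m(0,y,z)) for z in zs],np.float32)
        v=cv2.remap(g,px[:,0].reshape(-1,1),px[:,1].reshape(-1,1),1).ravel();d=np.gradient(cv2.GaussianBlur(v.reshape(-1,1),(1,7),0).ravel())
        k=[i for i in range(2,len(d)-2) if abs(d[i])>2.5 and abs(d[i])==abs(d[i-2:i+3]).max()]
        print(nm,y,[(int(zs[i]),round(float(d[i]),1)) for i in k])
```

```text
[-2.5  2.5 -2.9]
scene0 -150 [(99, -14.4), (119, 7.4), (133, -3.7), (151, -5.8), (227, -2.7), (265, 6.3), (280, -6.7)]
scene0 -40 [(103, -3.6), (121, 5.7), (135, -3.7), (182, 2.6), (208, -6.7), (260, 13.5), (275, -12.6)]
scene0 20 [(102, -3.9), (120, 6.6), (134, -4.3), (172, -3.4), (210, 2.7), (245, -4.5), (261, 13.4), (277, -18.5)]
scene0 100 [(121, 6.9), (133, -4.9), (146, 2.8), (183, -5.9), (240, 3.9), (250, -2.5), (262, 14.0), (277, -7.9), (306, -9.6)]
scene0 150 [(120, 7.4), (133, -5.2), (148, 2.7), (184, -5.9), (225, 6.2), (248, -4.3), (263, 13.8), (278, -10.0), (299, -9.7), (307, 4.8)]
scene2 -150 [(228, 3.4), (247, 6.9), (259, -3.2), (273, -6.6), (387, 14.0), (400, -17.9)]
scene2 -40 [(210, -18.1), (227, 3.5), (247, 8.0), (258, -4.4), (298, -3.7), (363, -4.5), (388, 14.2), (401, -19.7)]
scene2 20 [(213, 12.1), (231, -11.9), (248, 7.5), (259, -4.9), (299, -6.3), (388, 14.9), (401, -20.1)]
scene2 100 [(222, 5.2), (248, 8.1), (259, -4.2), (305, -6.0), (389, 15.6), (401, -20.5)]
scene2 150 [(223, 10.2), (235, -6.3), (248, 8.7), (259, -5.8), (269, 2.7), (300, -7.2), (311, 5.2), (325, -6.2), (389, 16.3), (401, -20.5)]
```

The guard has followed the tool: the measured rise is about 125 mm, with its edge near z 240-247. I continue gently.

```bash
python3 -m creep '{"moves":[[-1.1,0,-1,0,0,0,0],[0,0,0,0,0,0,0]]}'>/dev/null; python3 chk.py -5 && python3 -m creep '{"moves":[[-1.1,0,-1,0,0,0,0],[0,0,0,0,0,0,0]]}'>/dev/null && python3 chk.py -5 && python3 -m creep '{"moves":[[-1.1,0,-1,0,0,0,0],[0,0,0,0,0,0,0]]}'>/dev/null && python3 chk.py -5 && python3 -m creep '{"moves":[[-1.1,0,-1,0,0,0,0],[0,0,0,0,0,0,0]]}'>/dev/null && python3 chk.py -5; python3 st.py|head -1
```

```text
22.4 [624.9 -27.  240.9] [-0.3  1.1 -1.5]
22.6 [624.7 -27.1 242.2] [-1.6  0.3 -2.6]
22.8 [624.6 -27.2 243.6] [-1.5  0.2 -2.9]
23.0 [624.2 -27.2 244.6] [-0.7 -0.3 -4.5]
p [624.218 -27.192 244.628] j [-0.032  0.188 -0.     2.331  2.881  0.251 -1.375] F [-0.745 -0.313 -4.549] tilt 49.63930134475694 zyaw -2.947647162130879
```

```bash
python3 -m creep '{"moves":[[-1.1,0,-1,0,0,0,0],[0,0,0,0,0,0,0]]}'>/dev/null; python3 chk.py -7 && python3 -m creep '{"moves":[[-0.8,0,-0.6,0,0,0,0],[0,0,0,0,0,0,0]]}'>/dev/null && python3 chk.py -7 && python3 -m creep '{"moves":[[-0.8,0,-0.6,0,0,0,0],[0,0,0,0,0,0,0]]}'>/dev/null && python3 chk.py -7; python3 st.py|head -1
```

```text
23.2 [623.8 -27.1 245.7] [-0.7 -1.1 -6.9]
23.4 [623.7 -27.1 246.4] [-1.1 -1.4 -7. ]
23.6 [623.7 -27.1 247.3] [-1.8 -2.3 -9.4]
p [623.679 -27.09  247.318] j [-0.036  0.181  0.004  2.329  2.873  0.241 -1.368] F [-1.82  -2.341 -9.432] tilt 49.54098813143969 zyaw -2.934243014978908
```

The rubber stop is clearly felt: Fz rises from about 2 N to 9.4 N between z 243.5 and 247.3, roughly 2 N/mm. I press slightly more and hold to confirm.

```bash
python3 -m creep '{"moves":[[-0.4,0,-0.3,0,0,0,0],[0,0,0,0,0,0,0],[0,0,0,0,0,0,0]]}'>/dev/null; python3 chk.py -20; python3 -m creep '{"moves":[[0,0,0,0,0,0,0],[0,0,0,0,0,0,0]]}'>/dev/null; python3 chk.py -20;  python3 -m creep '{"moves":[[0,0,0,0,0,0,0],[0,0,0,0,0,0,0]]}'>/dev/null; python3 chk.py -20
```

```text
23.9 [623.7 -27.1 247.8] [ -2.9  -1.7 -11.7]
24.1 [623.8 -27.  247.9] [ -4.2  -1.8 -12.3]
24.3 [623.8 -27.1 248. ] [ -4.9  -2.2 -11.7]
```

That is about 10 N over the lifting force, firm and within the 16 N limit. I lower the fingers away and check that the guard stays.

```bash
python3 -m creep '{"moves":[[1.5,0,1.3,0,0,0,0],[1.5,0,1.3,0,0,0,0],[2,0,1.7,0,0,0,0],[3,0,2.6,0,0,0,0],[6,0,5,0,0,0,0],[6,0,5,0,0,0,0],[6,0,5,0,0,0,0],[6,0,5,0,0,0,0],[0,0,0,0,0,0,0]]}'>/dev/null; python3 chk.py -20
python3 - <<'E'
from h import *
from cell import cams,manip
c=cams.camera("scene")["pixels"][:,:,::-1];cv2.imwrite("pics/scene3.png",c)
th=np.radians(-3.37);r=np.array([[np.cos(th),-np.sin(th)],[np.sin(th),np.cos(th)]]);t=np.array([687.7,77.9])
m=lambda x,y,z:np.append(r@[x,y]+t,z)
sc=cam("scene")
g=cv2.cvtColor(c,cv2.COLOR_BGR2GRAY).astype(np.float32)
for y in(-40,20,100):
    zs=np.arange(200,430,1.);px=np.array([proj(sc,m(0,y,z)) for z in zs],np.float32)
    v=cv2.remap(g,px[:,0].reshape(-1,1),px[:,1].reshape(-1,1),1).ravel();d=np.gradient(cv2.GaussianBlur(v.reshape(-1,1),(1,7),0).ravel())
    print(y,[(int(zs[i]),round(float(d[i]),1)) for i in range(2,len(d)-2) if abs(d[i])>4 and abs(d[i])==abs(d[i-2:i+3]).max()])
from plan import *
print(np.array(manip.state()["joint_pos"]),manip.state()["ee_pos"])
E
```

```text
25.2 [624.1 -26.8 205.7] [-0.2 -1.  -0.1]
-40 [(210, -18.2), (252, 6.6), (303, -4.8), (363, -4.9), (393, 14.6), (406, -18.9)]
20 [(213, 12.2), (236, -11.1), (253, 8.5), (264, -5.3), (305, -6.5), (393, 16.5), (406, -20.1)]
100 [(222, 5.7), (254, 7.9), (264, -4.3), (306, -6.7), (393, 16.6), (406, -21.5)]
[ 0.    0.28 -0.04  2.35  2.93  0.36 -1.43] [624.29 -26.86 206.19]
```

The guard stays up: its top edge reads 406 with the fingers 40 mm lower. Now I plan the return to an upright, lightly tilted tool behind the carriage post.

Run:
```python
from plan import *
j=plan([([604,-26,206],ori(50,roll=-20),"tr"),([560,-30,350],ori(20,roll=-40),"tr"),([540,-30,350],ori(0),"rt")])
for tl in(15,20):
    print(tl);plan([([470,172.5,200],ori(tl),"tr"),([470,172.5,66],ori(tl),"t"),([585,166,66],ori(tl),"t")],j.copy())
```

```text
T x1: [13.1, -0.6, -15.3]
     j [ 0.    0.25 -0.04  2.39  2.93  0.38 -1.43] p [604. -26. 206.] err 0.0
  R x3: [6.79, -0.11, 0.06]
     j [-0.69  0.35  0.39  2.34  1.91  0.56 -0.79] p [604. -26. 206.] err 0.6
  T x4: [-20.6, -12.3, -29.0]
     j [-0.81 -0.07  0.43  2.32  1.36  0.7  -0.07] p [560. -30. 350.] err 0.0
  R x4: [4.88, 6.53, -3.77]
     j [-0.8   0.25  0.44  1.9   0.73  1.17  0.67] p [560. -30. 350.] err 0.0
  R x5: [-7.92, 3.84, -1.4]
     j [-0.36  0.24  0.44  1.69 -0.11  1.24  1.62] p [560. -30. 350.] err 0.1
  T x1: [20.0, -1.2, 0.0]
     j [-0.37  0.2   0.44  1.73 -0.09  1.23  1.6 ] p [540. -30. 350.] err 0.0
15
  T x7: [11.7, 28.3, 21.4]
     j [-0.65  0.28  0.29  1.99 -0.1   0.88  1.2 ] p [470. 173. 200.] err 0.0
  R x2: [0.0, -7.5, 0.0]
     j [-0.81  0.16  0.34  2.18  0.15  0.59  0.92] p [470. 173. 200.] err 0.1
  T x4: [8.7, -0.0, 32.4]
     j [-0.75  0.44  0.29  2.25  0.07  0.24  0.95] p [470. 173.  66.] err 0.0
  T x3: [-37.1, 0.1, 9.9]
     j [-0.53  0.55  0.19  2.    0.04  0.35  1.09] p [585. 166.  66.] err 0.0
20
  T x7: [11.7, 28.3, 21.4]
     j [-0.65  0.28  0.29  1.99 -0.1   0.88  1.2 ] p [470. 173. 200.] err 0.0
  R x3: [0.0, -6.67, 0.0]
     j [-0.87  0.13  0.36  2.24  0.3   0.5   0.75] p [470. 173. 200.] err 0.2
  T x4: [11.5, 0.0, 31.5]
     j [-0.53  0.41 -0.    2.29  0.7   0.22  0.3 ] p [458. 185.  65.] err 17.5
  T x3: [-36.1, 0.1, 13.1]
     j [-0.35  0.53 -0.06  2.06  0.68  0.3   0.48] p [585. 166.  66.] err 0.0
```

```bash
python3 -m creep '{"moves":[[13.1,-0.6,-15.3,0,0,0,0],[0,0,0,6.8,-0.1,0,0],[0,0,0,6.8,-0.1,0,0],[0,0,0,6.8,-0.1,0,0],[0,0,0,0,0,0,0],[-20.6,-12.3,-29,0,0,0,0],[-20.6,-12.3,-29,0,0,0,0],[-20.6,-12.3,-29,0,0,0,0],[-20.6,-12.3,-29,0,0,0,0],[0,0,0,0,0,0,0]]}'|sed -n '2p;4p'
python3 - <<'E'
from plan import *
print(np.array(manip.state()["joint_pos"]))
plan([([560,-30,350],ori(20,roll=-40),"r"),([540,-30,350],ori(0),"rt"),([470,172.5,200],ori(12),"tr"),([470,172.5,66],ori(12),"t"),([585,166,66],ori(12),"t")])
E
```

```text
ee_pos: [574.0, -48.6, 335.5]
wrist_force: [0.2, 0.2, -0.1]
[-0.51 -0.07  0.32  2.36  1.57  0.41 -0.15]
  R x4: [6.94, 7.08, -3.43]
     j [-0.6   0.27  0.26  1.89  0.78  1.15  0.64] p [574. -48. 335.] err 0.0
  R x5: [-7.92, 3.84, -1.4]
     j [-0.15  0.27  0.23  1.66 -0.07  1.21  1.61] p [574. -48. 336.] err 0.1
  T x2: [17.7, 8.2, -7.3]
     j [-0.19  0.19  0.22  1.73 -0.04  1.23  1.56] p [540. -30. 350.] err 0.0
  T x7: [11.7, 28.3, 21.4]
     j [-0.47  0.27  0.07  1.99 -0.02  0.88  1.13] p [470. 172. 200.] err 0.0
  R x2: [0.0, -6.0, 0.0]
     j [-0.56  0.18  0.1   2.14  0.15  0.65  0.93] p [470. 173. 200.] err 0.0
  T x4: [7.0, 0.0, 32.8]
     j [-0.58  0.43  0.12  2.21  0.18  0.32  0.87] p [470. 172.  66.] err 0.0
  T x3: [-37.6, 0.1, 8.0]
     j [-0.41  0.56  0.05  1.96  0.14  0.43  1.02] p [585. 166.  66.] err 0.0
```

```bash
python3 -m creep '{"moves":[[0,0,0,6.9,7.1,-3.4,0],[0,0,0,6.9,7.1,-3.4,0],[0,0,0,6.9,7.1,-3.4,0],[0,0,0,6.9,7.1,-3.4,0],[0,0,0,-7.9,3.8,-1.4,0],[0,0,0,-7.9,3.8,-1.4,0],[0,0,0,-7.9,3.8,-1.4,0],[0,0,0,-7.9,3.8,-1.4,0],[0,0,0,-7.9,3.8,-1.4,0],[17.7,8.2,-7.3,0,0,0,0],[17.7,8.2,-7.3,0,0,0,0],[0,0,0,0,0,0,0]]}'|sed -n '2p;4p'
python3 - <<'E'
from plan import *
print(np.array(manip.state()["joint_pos"]))
plan([([468,172.5,200],ori(12),"tr"),([468,172.5,66],ori(12),"t"),([585,166,66],ori(12),"t")])
E
```

```text
ee_pos: [534.0, -37.2, 336.0]
wrist_force: [0.7, -0.9, -1.0]
[-0.27  0.07  0.28  1.91  0.01  0.97  1.55]
  T x7: [13.7, 30.2, 16.3]
     j [-0.57  0.19  0.09  2.12  0.16  0.69  0.95] p [468. 172. 200.] err 0.0
  R x1: [-1.17, -1.0, 1.96]
     j [-0.57  0.17  0.09  2.14  0.15  0.65  0.93] p [468. 172. 200.] err 0.0
  T x4: [7.0, 0.0, 32.8]
     j [-0.58  0.43  0.12  2.22  0.19  0.32  0.86] p [468. 172.  66.] err 0.0
  T x3: [-38.2, 0.2, 8.1]
     j [-0.41  0.56  0.05  1.96  0.15  0.43  1.02] p [585. 166.  66.] err 0.0
```

```bash
python3 -m creep '{"moves":[[13.7,30.2,16.3,0,0,0,0],[13.7,30.2,16.3,0,0,0,0],[13.7,30.2,16.3,0,0,0,0],[13.7,30.2,16.3,0,0,0,0],[13.7,30.2,16.3,0,0,0,0],[13.7,30.2,16.3,0,0,0,0],[13.7,30.2,16.3,0,0,0,0],[0,0,0,-1.2,-1,2,0],[0,0,0,0,0,0,0]]}'|sed -n '2p;4p'
python3 - <<'E'
from plan import *
np.set_printoptions(suppress=True,precision=2)
from cell import cams
print(np.array(manip.state()["joint_pos"]))
plan([([468,172.5,66],ori(12),"rt"),([585,166,66],ori(12),"t")])
s=manip.state();c=cams.camera("wrist")["pixels"][:,:,::-1];d=cams.camera("side")["pixels"][:,:,::-1]
w=cam("wrist",s["ee_pos"],s["tcp_rot"]);cv2.imwrite("pics/w3raw.png",c)
np.save("w3.npy",np.r_[s["ee_pos"],s["tcp_rot"]])
cv2.imwrite("pics/w3.png",np.hstack([cv2.resize(c,(480,360)),cv2.resize(d[170:290,230:340],(310,360))]))
E
```

```text
ee_pos: [468.7, 174.9, 200.5]
wrist_force: [-0.2, -0.6, -0.7]
[-0.57  0.17  0.1   2.14  0.14  0.65  0.93]
  R x1: [0.2, 0.08, 0.22]
     j [-0.57  0.18  0.1   2.14  0.15  0.66  0.93] p [469. 175. 200.] err 0.0
  T x4: [7.1, -0.6, 32.8]
     j [-0.58  0.43  0.12  2.22  0.18  0.32  0.86] p [468. 172.  66.] err 0.0
  T x3: [-38.2, 0.2, 8.1]
     j [-0.41  0.56  0.05  1.96  0.14  0.43  1.02] p [585. 166.  66.] err 0.0
```

View pics/w3.png

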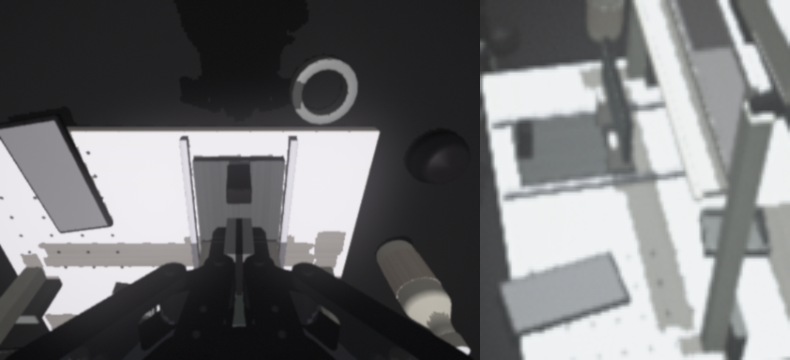

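The view shows the carriage's black post at (238,185), in line with the closed fingers at column 238, with the tape roll and mouse well clear. I check the post's projection before lowering behind it.

Run:
```python
from h import *
v=np.load("w3.npy");w=cam("wrist",v[:3],v[3:])
k=512/480
for r_ in (157,163,175,190,203):
    print(r_,[onz(w,(238.5*k,r_*k),z).round(0)[:2].tolist() for z in(27,77)])
g=cv2.imread("pics/w3raw.png",0);print(g[150:235:3,254].tolist());print(g[190:200,225:285:2].mean(0).round().tolist())
```

```text
157 [[502.0, 172.0], [477.0, 173.0]]
163 [[510.0, 171.0], [483.0, 173.0]]
175 [[525.0, 171.0], [495.0, 172.0]]
190 [[544.0, 169.0], [511.0, 171.0]]
203 [[563.0, 168.0], [526.0, 170.0]]
[237, 237, 237, 237, 237, 164, 62, 62, 64, 48, 45, 45, 45, 43, 43, 42, 41, 45, 52, 52, 51, 48, 54, 96, 98, 98, 98, 93, 36]
[106.0, 105.0, 105.0, 105.0, 104.0, 104.0, 106.0, 107.0, 81.0, 45.0, 43.0, 43.0, 42.0, 42.0, 42.0, 42.0, 42.0, 41.0, 42.0, 42.0, 42.0, 60.0, 102.0, 107.0, 104.0, 105.0, 106.0, 107.0, 106.0, 105.0]
```

The post sits at x 508-526, y 171, as expected. I descend behind it, then push along the rails.

```bash
python3 -m creep '{"moves":[[7.1,-0.8,32.8,0,0,0,0],[7.1,-0.8,32.8,0,0,0,0],[7.1,-0.8,32.8,0,0,0,0],[7.1,-0.8,32.8,0,0,0,0],[0,0,0,0,0,0,0]]}'|sed -n '2p;4p'; python3 st.py; python3 -m creep '{"moves":[[-5,0,1.1,0,0,0,0],[-5,0,1.1,0,0,0,0],[-5,0,1.1,0,0,0,0],[-4,0,0.85,0,0,0,0],[-4,0,0.85,0,0,0,0],[-4,0,0.85,0,0,0,0],[-4,0,0.85,0,0,0,0],[0,0,0,0,0,0,0]]}'|sed -n '2p;4p'
```

```text
ee_pos: [466.6, 171.1, 64.2]
wrist_force: [-1.0, 0.4, -0.1]
p [466.625 171.142  64.201] j [-0.575  0.433  0.117  2.22   0.173  0.317  0.881] F [-0.978  0.424 -0.07 ] tilt 11.74671691721419 zyaw -2.9629347498936744 
 [[-0.977  0.056  0.204]
 [ 0.055  0.998 -0.011]
 [-0.204  0.001 -0.979]]
ee_pos: [498.7, 172.0, 67.2]
wrist_force: [-3.9, 1.5, 2.7]
```

```bash
python3 -m creep '{"moves":[[-4,-0.2,0.85,0,0,0,0],[-4,-0.2,0.85,0,0,0,0],[-4,-0.2,0.85,0,0,0,0],[-4,-0.2,0.85,0,0,0,0],[-4,-0.2,0.85,0,0,0,0],[-4,-0.2,0.85,0,0,0,0],[-4,-0.2,0.85,0,0,0,0],[-4,-0.2,0.85,0,0,0,0],[-4,-0.2,0.85,0,0,0,0],[0,0,0,0,0,0,0]]}'|sed -n '2p;4p'; python3 -m creep '{"moves":[[-4,-0.2,0.85,0,0,0,0],[-4,-0.2,0.85,0,0,0,0],[-4,-0.2,0.85,0,0,0,0],[-4,-0.2,0.85,0,0,0,0],[-3,-0.2,0.65,0,0,0,0],[-3,-0.2,0.65,0,0,0,0],[-3,-0.2,0.65,0,0,0,0],[0,0,0,0,0,0,0]]}'|sed -n '2p;4p'
```

```text
ee_pos: [535.5, 168.2, 67.1]
wrist_force: [-4.5, 0.5, -0.7]
ee_pos: [563.1, 165.3, 67.8]
wrist_force: [-2.1, -0.3, -1.4]
```

```bash
sed -i 's/f\[2\]<float/min(f[0],f[2])<float/' chk.py; python3 -m creep '{"moves":[[-3,0.1,0.65,0,0,0,0],[-3,0.1,0.65,0,0,0,0],[-3,0.1,0.65,0,0,0,0],[-2,0.1,0.4,0,0,0,0],[0,0,0,0,0,0,0]]}' >/dev/null; python3 chk.py -9 && python3 -m creep '{"moves":[[-2,0.1,0.4,0,0,0,0],[0,0,0,0,0,0,0]]}' >/dev/null; python3 chk.py -9 && python3 -m creep '{"moves":[[-2,0.1,0.4,0,0,0,0],[0,0,0,0,0,0,0]]}' >/dev/null && python3 chk.py -9 && python3 -m creep '{"moves":[[-2,0.1,0.4,0,0,0,0],[0,0,0,0,0,0,0]]}' >/dev/null && python3 chk.py -9 && python3 -m creep '{"moves":[[-2,0.1,0.4,0,0,0,0],[0,0,0,0,0,0,0]]}' >/dev/null && python3 chk.py -9 && python3 -m creep '{"moves":[[-2,0.1,0.4,0,0,0,0],[0,0,0,0,0,0,0]]}' >/dev/null && python3 chk.py -9
```

```text
32.05 [574.2 165.4  67.9] [-2.8 -0.3 -1.1]
32.25 [575.8 165.3  67.8] [-3.1 -0.3 -0.5]
32.45 [577.9 165.3  67.8] [-3.1  0.2 -1.2]
32.65 [580.  165.3  67.9] [-3.5  0.5 -1.5]
32.85 [581.6 165.3  67.8] [-4.2 -0.3 -0.5]
33.05 [581.9 165.3  67.6] [-10.8  -0.5   7.3]
```

The end stop is felt at x 581.8 (predicted 582.8), with Fx jumping to -10.8 N. A small firm press, then back off along the same line.

```bash
python3 -m creep '{"moves":[[-1,0,0.2,0,0,0,0],[0,0,0,0,0,0,0]]}' >/dev/null; python3 chk.py -99; python3 -m creep '{"moves":[[2,0,-0.4,0,0,0,0],[4,0,-0.8,0,0,0,0],[8,0,-1.7,0,0,0,0],[15,0,-3,0,0,0,0],[15,0,-3,0,0,0,0],[10,0,-20,0,0,0,0],[0,0,-30,0,0,0,0],[0,0,-30,0,0,0,0],[0,0,-30,0,0,0,0],[0,0,-30,0,0,0,0],[0,0,0,0,0,0,0]]}'|sed -n '1,4p'
python3 - <<'E'
from cell import cams,manip
from h import *
a=cams.camera("scene")["pixels"][:,:,::-1];b=cams.camera("side")["pixels"][:,:,::-1];cv2.imwrite("pics/scene9.png",a);cv2.imwrite("pics/side9.png",b)
cv2.imwrite("pics/fin.png",np.hstack([cv2.resize(a[125:325,120:320],(420,420),interpolation=2),cv2.resize(b[160:300,225:365],(380,420),interpolation=2)]))
th=np.radians(-3.37);r=np.array([[np.cos(th),-np.sin(th)],[np.sin(th),np.cos(th)]]);t=np.array([687.7,77.9])
m=lambda x,y,z:np.append(r@[x,y]+t,z)
sc=cam("scene");g=cv2.cvtColor(a,cv2.COLOR_BGR2GRAY).astype(np.float32)
for y in(-40,20,100):
    zs=np.arange(200,430,1.);px=np.array([proj(sc,m(0,y,z)) for z in zs],np.float32)
    v=cv2.remap(g,px[:,0].reshape(-1,1),px[:,1].reshape(-1,1),1).ravel();d=np.gradient(cv2.GaussianBlur(v.reshape(-1,1),(1,7),0).ravel())
    print(y,[int(zs[i]) for i in range(2,len(d)-2) if abs(d[i])>6 and abs(d[i])==abs(d[i-2:i+3]).max()])
print("exp home post top side px",proj(cam("side"),m(-85,85,77)))
E
```

```text
33.25 [582.  165.3  67.5] [-14.6  -0.2   9.9]
time: 34.35
ee_pos: [503.7, 170.4, 207.2]
tcp_rot: [0.11, 0.028, 0.994, 0.003]
wrist_force: [0.5, 0.9, -0.2]
-40 [211, 252, 393, 406]
20 [206, 236, 253, 305, 393, 406]
100 [232, 254, 306, 393, 406]
exp home post top side px [270.11479718 207.85335685]
```

View pics/fin.png

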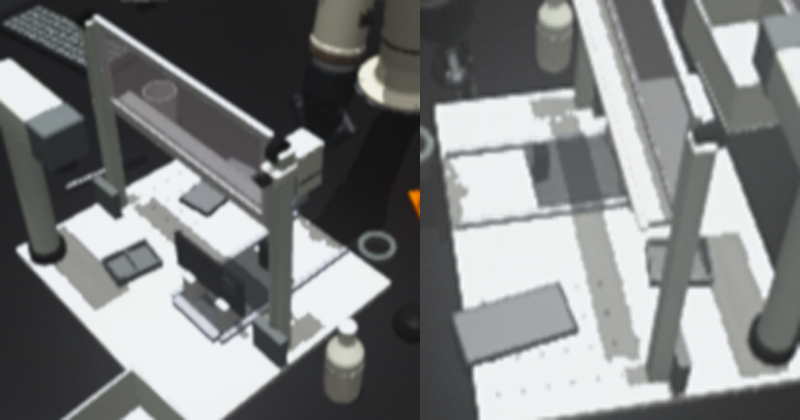

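The picture shows the guard still up (top edge 406, unchanged). The carriage sits under it against its end stop, with the post at side px ≈ (270,212) against (270,208) expected for its top. The robot is clear and the other things are in place, so I hand in.

```bash
python3 -c "
from cell import workorder
print(workorder.sign_off())"
```

```text
the job is handed in; nothing more can be done
None
```

The job is handed in: the guard was pressed onto its stop with about 10 N beyond the lifting force and has stayed up, the carriage is home against its end stop, the robot is touching nothing, and the robot's clock stood at about 34 s of the 72 s allowed.

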